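# Load the forge-door slabs on the carrying stand and hook its keeper bar shut

## Robot

A 6-joint arm with a two-finger parallel gripper is mounted at the origin on the work surface. World frame = base frame: x ahead of the robot, y to its left, z up, the work surface at z = 0. Lengths are in mm, angles in rad, forces in N, time in s.
With the tool pointing down it reaches from about 350 to 925 mm from the base axis. Payload 6.4 kg.
Tool frame: the origin (TCP) lies midway between the tips of the shut fingers; the grasp point (between the pads) lies 19 mm behind it; z points along the fingers, y is the line along which they close (so a half turn about z gives the same grasp; the last joint's range is limited). The gripper opens to 85 mm and grips with 20 to 120 N. Pads are 22 mm wide; open, the fingers measure 114 mm over their backs; the gripper's body (76 mm by 85 mm) begins 54 mm behind the grasp point. The pads swing forward as they close: fully open they stand 13 mm farther back than shut.
Start: joints at [-1.335, 0.245, 1.558, -0, 1.339, -0.174], TCP at [258.983, -596.19, 231.29] pointing down, gripper open.
Joint ranges: [-3.13, 3.13], [-1.02, 2.26], [0.13, 2.54], [-0.95, 4.09], [0.21, 2.88], [-2.74, 2.74]. Speed limits (rad/s): [2.57, 2.57, 3.14, 3.14, 3.14, 3.14].

## Interface

Orientations are given as a rotation vector (axis times angle).
In Python, from workcell import arm gives the robot as it stands.
- The arm moves only by the tool servo_tool, never from a script. Its argument "series" is a list of rows, each an object of numbers: "hand": the opening, from 0 (shut) to 1 (fully open); "dx", "dy", "dz": the shift along the tool's x, y, z in m; "twist": the turn about the tool's z in rad. A call has 1 to 10 rows; each row is the pose to reach, as a shift and turn from the pose commanded when the call began, along the tool's axes at that moment; what a row does not reach only later rows make up. A row lasts 1/8 s, in which the tool goes at most 62.5 mm and 10.7 degrees, less where a joint would pass 70% of its speed; a pose out of reach is approached as far as the arm can. A call with a gripper value outside its range is refused whole. The fingers move at their own pace and stop on an object; "grip_force" is the grip in N (left out, the last holds). Time passes only in rows, so rows that repeat a pose let the fingers close. It gives the time, the measured TCP pose, the force, the opening and the grip force at its end, in the units of the state.
- arm.observe(): the state, without advancing time (a new reading comes with each control period).
- arm.snapshot(name): name is "scene" or "top" or "wrist"; returns (picture, depth): 480x640x3 uint8, red, green, blue; 480x640 float32, mm along the optical axis (not along the pixel's ray), 0 where there is no reading.
- arm.calibration(name): a dict with "camera_matrix" (3x3 intrinsics, pixels), "rvec" (rotation vector, rad) and "tvec" (3), from world to camera coordinates, as OpenCV has them; the wrist camera has in their place "tool_from_camera" (4x4, takes a point from camera to tool coordinates, whose origin is the TCP and whose axes are the flange's). Camera axes: x right, y down, z forward; pixel columns grow to the right and rows downward; lengths in mm; the calibration is good to about 2 mm. A picture is of the moment at which its call begins: read the wrist's pose just before it. calibration takes no time and is no camera call.
- arm.job_done(): hands the job in; it is judged then, once.
The state is a dict: "t": time; "joints": joint angles; "dq": joint speeds; "joint_efforts": joint torques, N m; "ee_pos": TCP position; "orientation": TCP orientation; "force": force on the tool from outside, world axes, zero at the start; "torque": the same for the moment, N m; "opening": opening from 0.0 (shut) to 1.0 (fully open); "grip_force": force on a finger pad.
Only numpy, scipy, OpenCV 4.12 (cv2) and the standard library are available. Lean on these libraries where they do the work, as an engineer would, in place of code of your own. Each camera call takes 0.05 s, during which the arm holds its last target. There are 200 camera calls.

## Task

Load the carrying stand: take every pale slab with an iron handle out of the packed row by tipping its top outward from under the red rail before lifting it, and lean it, handle up, with its foot on the stand's sloping ledge and its back flat against the rails, the slabs side by side; the old bricks without handles stay in the row. When all the slabs are on, lay the keeper bar across in front of them, plain end in the open saddle, and push its hook down over the pin until the sprung red latch has snapped shut under the pin. The slabs are brittle, so set them down gently and never let one fall over, and leave the other things on the bench where they are.

Things in the scene. Friction and masses are not known exactly. Their poses are not given: they have to be found in the camera images.
- stand: fixed green steel carrying stand, 340 wide. Origin on the table under the rear edge of its ledge; x points roughly at the robot (the way slabs lean), y along its width (the robot's right), z up. A slab flush on ledge and rails leans back 0.26 rad, its origin at x -17, z 38.5 and its handle's centre at x +28. Ledge and rails span y -138 to 138; its open front (-x) faces away from the robot: hook pin there at y -155, saddle at y +155
- stand_seat (a point): middle of the ledge's rear edge, 34 mm above the table. From it the ledge runs 45 mm to the stand's front (-x), rising at 0.26 rad; at right angles to the ledge, up from this edge, is the plane of two back rails (20 mm bars, centres 45 and 122 mm up the plane). The posts reach 175 mm above the table, the handles of leaned slabs 222 mm
- stand_pin (a point): where the middle of the bar sits on the level steel hook pin, 115 mm above the table, 74 mm in front of the stand's origin. Pin: 14 mm diameter, along the stand's x, free for 36 mm each way; 22 mm head at its front end, an 18 mm wide stanchion to z 136 at its rear. Axes as the stand's
- stand_saddle (a point): middle of the floor of the open-topped U saddle, 69 mm above the table; floor 30 mm long (y), two walls rising 28 mm, 66 mm apart in x; open upward and along y. Axes as the stand's
- rack: fixed rack with the packed row. Origin on the table at its middle, x away from the robot, y along the row, z up. Floor at z 8; bricks stand with centre at x 0, front edge at x -40, 36 mm apart along y (1 mm gaps), between end cheeks 100 high. Lip and red rail stop a brick being lifted straight out; it comes out once its top is tipped some 0.35 rad towards the robot
- rack_lip (a point): middle of the inner top edge of the rack's front lip (rack x -43, z 28): 20 mm above the floor, 3 mm in front of the bricks
- rack_rail (a point): middle of the front lower edge of the red keeper rail over the rear top edge of the row (rack x 28, z 173): 15 mm above the 150 mm bricks, covering their last 12 mm; it is 6 thick, reaches back to x 54 and has a rear flange down to z 139 whose front is at x 50
- slab1: pale cream firebrick slab with two dark iron bands and an iron handle on top, 80 wide (own x), 35 thick (y), 150 tall (z), 0.3 to 0.5 kg; origin at centre of underside. Stands in the rack, axes along the rack's. May be absent (None)
- slab2: pale cream firebrick slab with two dark iron bands and an iron handle on top, 80 wide (own x), 35 thick (y), 150 tall (z), 0.3 to 0.5 kg; origin at centre of underside. Stands in the rack, axes along the rack's. May be absent (None)
- slab3: pale cream firebrick slab with two dark iron bands and an iron handle on top, 80 wide (own x), 35 thick (y), 150 tall (z), 0.3 to 0.5 kg; origin at centre of underside. Stands in the rack, axes along the rack's. May be absent (None)
- slab1_handle (a point): middle of slab1's flat-iron strap handle, 173 mm up, 13 mm to own -x. Handle: 10 thick (own y), 50 long (x -38 to 12), 34 high (z 150 to 184); its grip bar is the top 14 mm
- slab2_handle (a point): middle of slab2's flat-iron strap handle, 173 mm up, 13 mm to own -x. Handle: 10 thick (own y), 50 long (x -38 to 12), 34 high (z 150 to 184); its grip bar is the top 14 mm
- slab3_handle (a point): middle of slab3's flat-iron strap handle, 173 mm up, 13 mm to own -x. Handle: 10 thick (own y), 50 long (x -38 to 12), 34 high (z 150 to 184); its grip bar is the top 14 mm
- plain1: old red-brown brick without handle or bands, 80 by 35 by 150, standing in the same row; stays there. Origin at the centre of the underside
- plain2: another such old red-brown brick; stays in the row
- bar: loose keeper bar, 360 long, 0.55 kg, upright on the table: pale wooden board 56 wide (y), 24 high, steel hook at its +x end. Origin on its underside under the yellow strap handle (near the centre of mass); x to the hook, z up. Handle: 10 thick (y), 60 long (x -30 to 30), z 24 to 84, grip bar its top 18. Plain heel end at x -243. In place its +x is along the stand's -y
- bar_heel (a point): point on the bar's underside at x -225 that rests on the middle of the saddle's floor when the hook sits on the pin
- hook_seat (a point): where the pin's centre lies in the seated hook (bar x 85, z 46). The hook is 26 thick (y), x 51 to 116, 68 high; its mouth opens downward, 26 wide about x 85, and runs up to a roof at z 53 that rests on the pin
- latch (a joint): red sprung tongue across the hook's mouth, 23 long, pivoted at the mouth's shank side 14.5 mm above the bar's underside. 0 = shut, grows to 1.5 rad as the pin pushes it up and in; its spring (0.04 N m shut, plus 0.025 per rad) snaps it back once the pin is 29 mm above the pivot. About 10 N down on the bar's handle opens it
- hammer: bystander: loose hammer lying on the bench
- brush: bystander: loose wire brush
- cup: bystander: dark steel cup, 72 across, 85 tall
- can: bystander: closed can with a blue label, 66 across, 110 tall
- offcut: bystander: rusty flat-iron offcut 120 by 40 by 12

How it is judged (in metres and radians):
On the way, in this order (a step that is already met when the one before it is completed fails the run):
1. all slabs present lean on the stand: foot on the ledge, back against the rails (x of slab1 in the frame of stand between -0.03 and -0.006 m and y of slab1 in the frame of stand between -0.14 and 0.14 m and z of slab1 in the frame of stand between 0.032 and 0.046 m and angle between slab1's own z axis and vertical between 0.19 and 0.34 rad and x of slab1_handle in the frame of stand between 0.015 and 0.041 m and angle between the x axis of each of slab1, slab2, slab3 and the y axis of stand, either way round below 0.15 rad and x of slab2 in the frame of stand between -0.03 and -0.006 m and y of slab2 in the frame of stand between -0.14 and 0.14 m and z of slab2 in the frame of stand between 0.032 and 0.046 m and angle between slab2's own z axis and vertical between 0.19 and 0.34 rad and x of slab2_handle in the frame of stand between 0.015 and 0.041 m and x of slab3 in the frame of stand between -0.03 and -0.006 m and y of slab3 in the frame of stand between -0.14 and 0.14 m and z of slab3 in the frame of stand between 0.032 and 0.046 m and angle between slab3's own z axis and vertical between 0.19 and 0.34 rad and x of slab3_handle in the frame of stand between 0.015 and 0.041 m), for 0.2 s.
2. the hook's mouth is pushed over the pin, which swings the latch in (x of stand_pin in the frame of bar between 0.07 and 0.1 m and z of stand_pin in the frame of bar between 0.01 and 0.053 m and y of stand_pin in the frame of bar between -0.02 and 0.02 m and value of joint latch above 0.4 rad).
3. the pin is home in the hook and the latch has sprung shut under it (x of stand_pin in the frame of bar between 0.07 and 0.1 m and z of stand_pin in the frame of bar between 0.036 and 0.053 m and y of stand_pin in the frame of bar between -0.02 and 0.02 m and value of joint latch below 0.12 rad), for 0.2 s.
At the end, for the whole second after the job is handed in: Each slab present on the ledge (origin x -30 to -6, z 32 to 46 mm in the stand frame), square within 0.15 rad, leaning back 0.19-0.34 rad, handle 15 to 41 mm behind the stand origin; bar heel in the saddle (12 mm across), pin 36 to 53 mm up the hook, latch below 0.12 rad; all at rest (all of step 1 and all of step 3 and x of bar_heel in the frame of stand_saddle between -0.012 and 0.012 m and z of bar_heel in the frame of stand_saddle between -0.006 and 0.008 m and linear speed of each of slab1, slab2, slab3, bar below 0.02 m/s); the robot touches nothing.
It fails at once if a slab is lifted upright, untipped, out of the row ((z of slab1 in the frame of rack between 0.024 and 0.06 m and x of slab1 in the frame of rack between -0.05 and 0.05 m and y of slab1 in the frame of rack between -0.1 and 0.1 m and angle between slab1's own z axis and vertical below 0.1 rad) or (z of slab2 in the frame of rack between 0.024 and 0.06 m and x of slab2 in the frame of rack between -0.05 and 0.05 m and y of slab2 in the frame of rack between -0.1 and 0.1 m and angle between slab2's own z axis and vertical below 0.1 rad) or (z of slab3 in the frame of rack between 0.024 and 0.06 m and x of slab3 in the frame of rack between -0.05 and 0.05 m and y of slab3 in the frame of rack between -0.1 and 0.1 m and angle between slab3's own z axis and vertical below 0.1 rad)).
It fails at once if a slab falls over (angle between any of slab1, slab2, slab3's own z axis and vertical above 0.9 rad).
It fails at once if a slab is dropped or slammed onto the stand (faster than 0.45 m/s there) ((z of slab1 in the frame of stand below 0.09 m and x of slab1 in the frame of stand between -0.07 and 0.05 m and y of slab1 in the frame of stand between -0.17 and 0.17 m and linear speed of slab1 above 0.45 m/s) or (z of slab2 in the frame of stand below 0.09 m and x of slab2 in the frame of stand between -0.07 and 0.05 m and y of slab2 in the frame of stand between -0.17 and 0.17 m and linear speed of slab2 above 0.45 m/s) or (z of slab3 in the frame of stand below 0.09 m and x of slab3 in the frame of stand between -0.07 and 0.05 m and y of slab3 in the frame of stand between -0.17 and 0.17 m and linear speed of slab3 above 0.45 m/s)).
It fails at once if an old brick is moved more than 30 mm or another bystander more than 40 mm (distance of any of plain1, plain2 from where it was at the start of the episode above 0.03 m or distance of any of hammer, brush, cup, can, offcut from where it was at the start of the episode above 0.04 m).
Of slab1, slab2, slab3 only 2 to 3 are there at a start; the rules pass over those that are not, and their reading is None.
At some moment in a run one of bar may be knocked a few centimetres aside while the robot is not near it.
It also fails if it takes over 210 s, if anything falls off the work surface, if the arm or the gripper's body presses on something with over 40 N, if the wrist force passes 120 N, or if a joint passes its speed limit or range.

## Working session

There is one attempt and no reset: what is moved stays moved. The work goes in short steps, Python scripts to look and compute and a tool call to move; the robot and the scene stay as the last step left them, time stands still between calls to the robot, and variables do not carry over. Pictures are saved under pics/ and viewed, at most 14 in all, crops included, and the job is handed in when it is done.

Besides the shell and the picture viewer there is one more tool, called after "Emit:" by a JSON object that holds its "fn" and its "kwargs", one argument or row to a line. servo_tool: Moves the arm, as the interface text tells. Its arguments: {"type":"object","properties":{"series":{"type":"array","items":{"type":"object","properties":{"hand":{"type":"number"},"dx":{"type":"number"},"dy":{"type":"number"},"dz":{"type":"number"},"twist":{"type":"number"}}}},"grip_force":{"type":"number"}},"required":["series"]}

```bash
ls; mkdir -p pics
cat > h.py <<'E'
import numpy as np, cv2
from workcell import arm
from scipy.spatial.transform import Rotation as R
def snap(n,f=None):
    s=arm.observe(); p,d=arm.snapshot(n)
    np.savez('%s.npz'%n,p=p,d=d,pos=s['ee_pos'],ori=s['orientation'])
    if f: cv2.imwrite('pics/'+f,p[:,:,::-1])
    return p,d
def T(n,pos=None,ori=None):
    c=arm.calibration(n);K=np.array(c['camera_matrix'])
    if n!='wrist':
        r=R.from_rotvec(np.ravel(c['rvec'])).as_matrix(); M=np.eye(4);M[:3,:3]=r.T;M[:3,3]=-r.T@np.ravel(c['tvec'])
    else:
        W=np.eye(4);W[:3,:3]=R.from_rotvec(ori).as_matrix();W[:3,3]=pos;M=W@np.array(c['tool_from_camera'])
    return K,M
def cloud(n):
    z=np.load('%s.npz'%n);K,M=T(n,z['pos'],z['ori']);d=z['d']
    v,u=np.mgrid[:480,:640];P=np.stack([(u-K[0,2])/K[0,0]*d,(v-K[1,2])/K[1,1]*d,d],-1)
    W=P@M[:3,:3].T+M[:3,3];W[d==0]=np.nan
    return z['p'],W
E
python3 - <<'E'
from h import *
for n in('scene','top'): snap(n,n+'1.png')
s=arm.observe();print(s)
for n in('scene','top'):
  K,M=T(n);print(n,M.round(2).tolist())
print(arm.calibration('wrist'))
E
```

```text
pics
{'t': 0.1, 'joints': array([-1.33507799e+00,  2.45764394e-01,  1.55887602e+00,  2.31942957e-06,
        1.33871006e+00, -1.74118238e-01]), 'dq': array([ 3.28671708e-03,  1.90388768e-05, -3.69844009e-03,  1.18408296e-03,
        9.62766636e-04,  1.00112578e-03]), 'joint_efforts': array([ 3.09767011e-04, -4.30670464e+01, -3.27126074e+01, -4.76375726e-05,
        2.81068787e-03, -1.62575139e-05]), 'ee_pos': array([ 258.87600748, -595.68291567,  230.28627675]), 'orientation': array([-3.07414293e+00, -6.38915396e-01,  8.14418730e-05]), 'force': array([-0.15244658, -0.02930588, -0.89440257]), 'torque': array([ 0.01351372, -0.02709192, -0.02928553]), 'grip_force': 0.0, 'opening': 1.0001319127203776}
scene [[0.1, 0.67, -0.74, 1657.14], [0.99, -0.08, 0.07, -72.94], [-0.01, -0.74, -0.67, 1104.64], [0.0, 0.0, 0.0, 1.0]]
top [[-0.0, -1.0, 0.06, 499.08], [-1.0, 0.0, -0.0, 34.29], [0.0, -0.06, -1.0, 1395.64], [0.0, 0.0, 0.0, 1.0]]
{'camera_matrix': array([[394.87729244,   0.        , 324.96280207],
       [  0.        , 394.87729244, 237.83324248],
       [  0.        ,   0.        ,   1.        ]]), 'tool_from_camera': array([[-1.11270542e-04, -9.55649302e-01, -2.94507045e-01,
         7.49631310e+01],
       [ 9.99999941e-01, -1.06004828e-05, -3.43421978e-04,
        -1.34779929e-01],
       [ 3.25069056e-04, -2.94507066e-01,  9.55649247e-01,
        -1.43389282e+02],
       [ 0.00000000e+00,  0.00000000e+00,  0.00000000e+00,
         1.00000000e+00]])}
```

View pics/scene1.png

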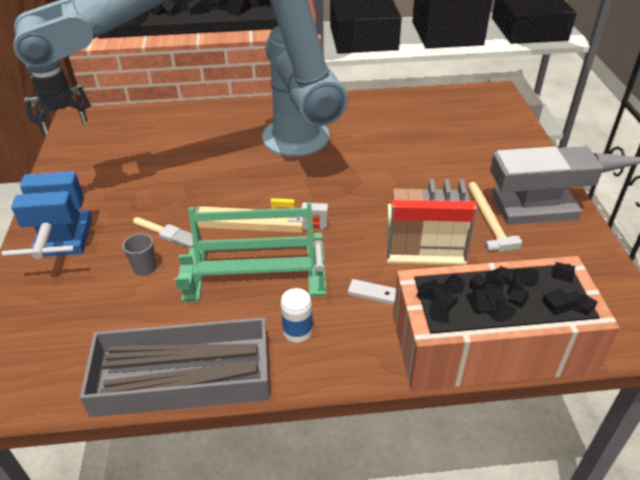

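View pics/top1.png

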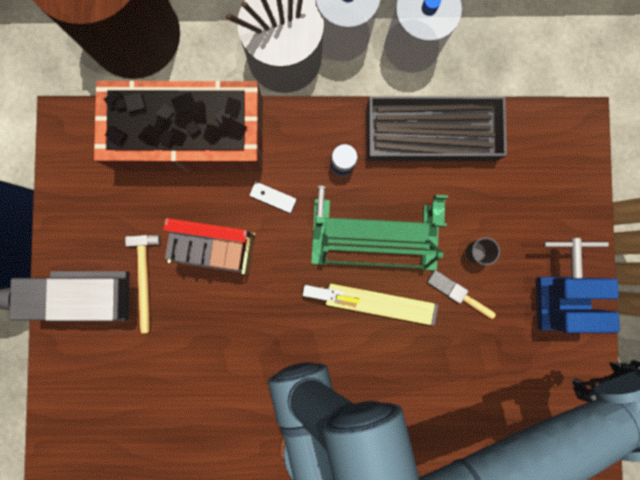

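The scene view shows the stand (180–325, 205–300), the rack with three handles at (432–462, 185) and the bar behind the stand. The top view shows the rack at (208, 245) with handles at x≈175–208, the stand at (378, 235), the bar at (370, 302), the pin at (321, 200) and the saddle at (438, 210).

Run:
```python
from h import *
p,W=cloud('top')
print(T('top')[0].round(1).tolist())
def big(a,b,c,d,f,s): cv2.imwrite('pics/'+f,cv2.resize(p[b:d,a:c,::-1],None,fx=s,fy=s,interpolation=cv2.INTER_CUBIC))
big(155,210,265,280,'rack.png',7); big(295,175,465,335,'stand.png',4.5)
for nm,(u0,v0,u1,v1) in dict(rack=(155,212,265,280)).items():
    print('z map'); print(W[v0:v1:4,u0:u1:4,2].round(0).astype(int))
for u,v in [(345,300),(320,200),(439,200),(316,245),(375,230),(375,250),(375,262),(430,310),(310,292)]: print(u,v,W[v,u].round(1))
```

```text
[[509.7, 0.0, 313.7], [0.0, 509.7, 234.1], [0.0, 0.0, 1.0]]
z map
[[                  -2                   -4                   -2
                     0                    0                   -5
                    -2                    1                   -7
                     0                   -1                   -2
                    -4                   -2                    3
                    -1                    2                    4
                    -2                    2                   -3
                    -1                    2                   -3
                     2                    2                   -2
                    -2]
 [                   0                   -4                   -3
                    -1                    1                    3
                     0                    2                   -4
                    -1                   -4                    2
                    -5                    0                    2
                     1                   -1                   -2
                     2             
[... 8946 characters left out ...]
 1                    0
                    -1                    7                   -3
                     0                    0                    3
                     2                    0                   -2
                     2                    4                   -5
                     0                    3                    0
                     1]]
345 300 [410.9 -52.   85. ]
320 200 [663.5  12.2 120.7]
439 200 [ 670.5 -301.    67.7]
316 245 [554.7  21.4  10.4]
375 230 [ 593.8 -136.4   35.5]
375 250 [ 536.5 -120.4  159.8]
375 262 [ 508.5 -139.8    3.1]
430 310 [ 380.1 -283.3   24.4]
310 292 [430.5  37.5  69.1]<stdin>:7: RuntimeWarning: invalid value encountered in cast
```

View pics/rack.png

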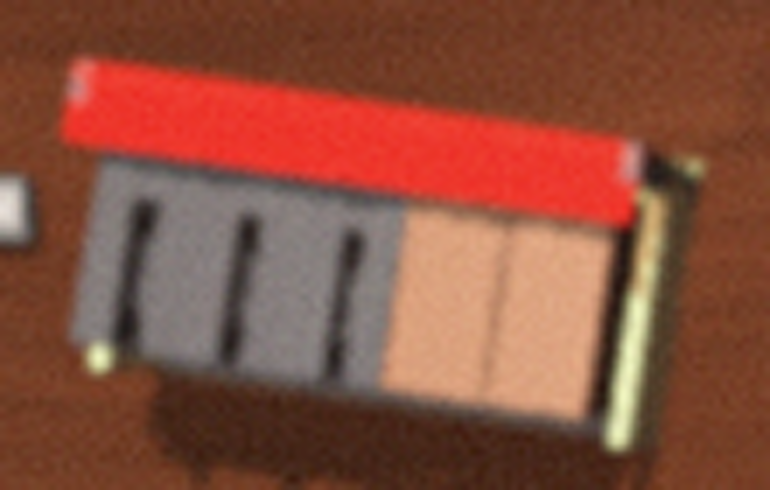

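View pics/stand.png

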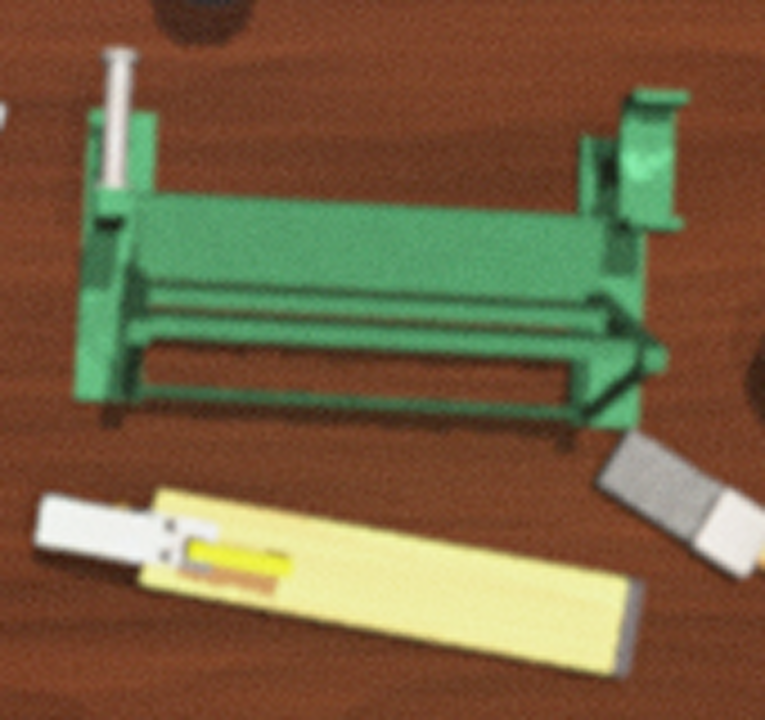

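The rack crop shows three handles, with tops running (145,200)–(125,345), (250,215)–(228,360) and (353,230)–(335,375). The rail's front edge goes from (62,140) to (630,228). In the stand crop the pin runs (120,50)–(115,190), the saddle sits at (650,160), and the ledge's front edge goes from (140,193) to (585,215).

```bash
cat >> h.py <<'E'
def atz(n,u,v,z,pos=None,ori=None):
    K,M=T(n,pos,ori);r=M[:3,:3]@np.array([(u-K[0,2])/K[0,0],(v-K[1,2])/K[1,1],1]);c=M[:3,3]
    return (c+r*(z-c[2])/r[2])[:2]
def tool(pos,yaw=None,o=None):
    "shift in tool axes from present measured pose to world pos"
    s=arm.observe();r=R.from_rotvec(s['orientation']).as_matrix()
    return r.T@(np.array(pos)-s['ee_pos'])/1000, np.arctan2(r[1,1],r[0,1])
E
python3 - <<'E'
from h import *
f=lambda x,y:(155+x/7-.5,210+y/7-.5); g=lambda x,y:(295+x/4.5-.5,175+y/4.5-.5)
for n,a,b in[('h1',(145,200),(125,345)),('h2',(250,215),(228,360)),('h3',(353,230),(335,375))]:
    A=atz('top',*f(*a),192);B=atz('top',*f(*b),192);print(n,A.round(1),B.round(1),(A+B)/2,np.arctan2(*(A-B)[::-1]))
A=atz('top',*f(62,140),176);B=atz('top',*f(630,228),176);d=A-B;print('rail',A,B,np.arctan2(-d[0],d[1]))
def e(n,a,b,z):
    A=atz('top',*g(*a),z);B=atz('top',*g(*b),z);d=A-B;print(n,A.round(1),B.round(1),np.arctan2(-d[0],d[1]))
e('ledgefront',(140,193),(585,215),45.6)
e('rearfoot',(150,392),(580,413),10)
e('upper rail',(140,325),(590,350),160)
e('pin',(120,55),(115,185),122)
e('bar handle',(190,547),(290,567),84)
e('bar edge',(160,490),(630,575),24)
print(tool([0,0,0])[1])
E
```

```text
h1 [563.8 355.6] [514.9 361.5] [539.36258987 358.52602894] -0.1206197915800886
h2 [558.7 320.1] [509.9 326.8] [534.30107177 323.44662444] -0.13598723376869895
h3 [553.7 285.3] [504.8 290.8] [529.24055434 288.04011652] -0.1106768739729623
rail [585.22125408 388.53702283] [555.05430509 194.04897508] -0.1538832551378813
ledgefront [626.7  -3.9] [ 613.7 -267. ] -0.04948003602749488
rearfoot [509.5 -10.8] [ 496.8 -270.3] -0.04904027926006398
upper rail [544.5  -0.6] [ 530.9 -243.2] -0.0556889319719272
pin [697.    9.3] [624.   12.2] -1.610196064817394
bar handle [420.9 -30.9] [409.6 -87.8] -0.1970186298178336
bar edge [451.1 -16.1] [ 400.6 -295.7] -0.17875797907864552
-1.1609600238267526
```

Emit:
{"fn": "servo_tool", "kwargs": {
  "series": [
    {"dz":-0.06},
    {"dx":0.526,"dy":-0.356,"dz":-0.17,"twist":-1.111},
    {"dx":0.526,"dy":-0.356,"dz":-0.17,"twist":-1.111},
    {"dx":0.526,"dy":-0.356,"dz":-0.17,"twist":-1.111},
    {"dx":0.526,"dy":-0.356,"dz":-0.17,"twist":-1.111},
    {"dx":0.526,"dy":-0.356,"dz":-0.17,"twist":-1.111},
    {"dx":0.526,"dy":-0.356,"dz":-0.17,"twist":-1.111},
    {"dx":0.526,"dy":-0.356,"dz":-0.17,"twist":-1.111},
    {"dx":0.526,"dy":-0.356,"dz":-0.17,"twist":-1.111},
    {"dx":0.526,"dy":-0.356,"dz":-0.17,"twist":-1.111}
  ]
}}

```text
$.series[0]: bad value
```

Emit:
{"fn": "servo_tool", "kwargs": {
  "series": [
    {"dx":0,"dy":0,"dz":-0.06,"twist":0,"hand":1},
    {"dx":0.526,"dy":-0.356,"dz":-0.17,"twist":-1.111,"hand":1},
    {"dx":0.526,"dy":-0.356,"dz":-0.17,"twist":-1.111,"hand":1},
    {"dx":0.526,"dy":-0.356,"dz":-0.17,"twist":-1.111,"hand":1},
    {"dx":0.526,"dy":-0.356,"dz":-0.17,"twist":-1.111,"hand":1},
    {"dx":0.526,"dy":-0.356,"dz":-0.17,"twist":-1.111,"hand":1},
    {"dx":0.526,"dy":-0.356,"dz":-0.17,"twist":-1.111,"hand":1},
    {"dx":0.526,"dy":-0.356,"dz":-0.17,"twist":-1.111,"hand":1},
    {"dx":0.526,"dy":-0.356,"dz":-0.17,"twist":-1.111,"hand":1},
    {"dx":0.526,"dy":-0.356,"dz":-0.17,"twist":-1.111,"hand":1}
  ]
}}

```text
t: 1.35
ee_pos: [556.8, -126.4, 387.2]
orientation: [-2.276, -2.165, 0.0]
force: [-0.2, -2.3, 0.9]
opening: 0.999
grip_force: 0.0
```

Emit:
{"fn": "servo_tool", "kwargs": {
  "series": [
    {"dx":0.06,"dy":0.04,"dz":-0.01,"twist":0,"hand":1},
    {"dx":0.06,"dy":0.04,"dz":-0.01,"twist":0,"hand":1},
    {"dx":0.06,"dy":0.04,"dz":-0.01,"twist":0,"hand":1},
    {"dx":0.06,"dy":0.04,"dz":-0.01,"twist":0,"hand":1}
  ]
}}

```text
t: 1.85
ee_pos: [598.5, -71.7, 396.7]
orientation: [-2.278, -2.163, 0.001]
force: [0.8, -0.0, -0.1]
opening: 1.001
grip_force: 0.0
```

Run:
```python
from h import *
p,d=snap('wrist'); cv2.imwrite('pics/w1.png',cv2.resize(p[:,:,::-1],(800,600),interpolation=cv2.INTER_CUBIC))
print(arm.observe()['ee_pos'],tool([0,0,0])[1])
```

```text
[598.48254593 -71.77529838 396.88014752] -0.052046491541699894
```

View pics/w1.png

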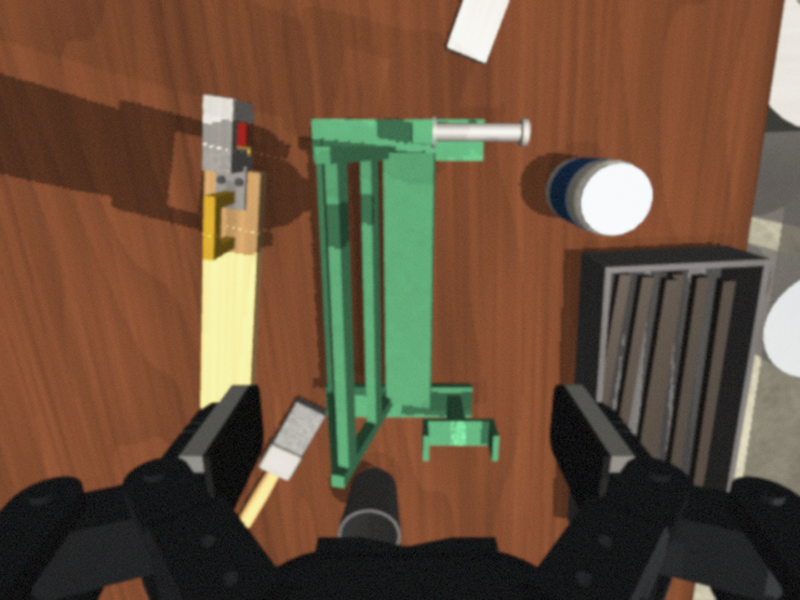

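The wrist view shows the pin from (434,131) to its head at (528,131), the saddle centre near (461,432), and the ledge's front edge from (435,153) to (431,416).

Run:
```python
from h import *
z=np.load('wrist.npz');q=lambda x,y,h:atz('wrist',x*.8-.1,y*.8-.1,h,z['pos'],z['ori'])
P1=q(434,131,115);P2=q(526,131,115);L1=q(435,153,45.6);L2=q(431,416,45.6);S1=q(424,440,95);S2=q(498,440,95);S=q(460,432,69)
L3=q(386,153,34);L4=q(386,413,34)
for n in 'P1 P2 L1 L2 L3 L4 S1 S2 S'.split():print(n,eval(n).round(1))
d=L1-L2;print(np.arctan2(-d[0],d[1])); d=L3-L4;print(np.arctan2(-d[0],d[1]));d=P2-P1;print(np.arctan2(d[1],d[0]))
p,W=cloud('wrist')
for u,v in[(460,130),(480,130),(408,250),(408,350),(338,300),(461,425),(212,240)]: print(u,v,W[int(v*.8),int(u*.8)].round(1))
```

```text
P1 [625.   13.5]
P2 [699.9   9.6]
L1 [628.9  -4.9]
L2 [ 614.5 -290.3]
L3 [581.4  -2.6]
L4 [ 562.9 -290.7]
S1 [ 605.  -288.7]
S2 [ 681.5 -292.6]
S [ 644.7 -297.8]
-0.05056418600386186
-0.06394506899430515
-0.051847844492976386
460 130 [645.6  13.  121.6]
480 130 [661.5  12.1 122.2]
408 250 [597.7 -99.7  39. ]
408 350 [ 592.  -211.6   38.2]
338 300 [ 540.2 -113.   159.5]
461 425 [ 645.1 -289.5   68.6]
212 240 [415.9 -71.4  84.8]
```

Emit:
{"fn": "servo_tool", "kwargs": {
  "series": [
    {"dx":0.426,"dy":-0.082,"dz":0.06,"twist":-1.478,"hand":0.5},
    {"dx":0.426,"dy":-0.082,"dz":0.06,"twist":-1.478,"hand":0.26},
    {"dx":0.426,"dy":-0.082,"dz":0.06,"twist":-1.478,"hand":0.26},
    {"dx":0.426,"dy":-0.082,"dz":0.06,"twist":-1.478,"hand":0.26},
    {"dx":0.426,"dy":-0.082,"dz":0.06,"twist":-1.478,"hand":0.26},
    {"dx":0.426,"dy":-0.082,"dz":0.06,"twist":-1.478,"hand":0.26},
    {"dx":0.426,"dy":-0.082,"dz":0.06,"twist":-1.478,"hand":0.26},
    {"dx":0.426,"dy":-0.082,"dz":0.06,"twist":-1.478,"hand":0.26},
    {"dx":0.426,"dy":-0.082,"dz":0.06,"twist":-1.478,"hand":0.26},
    {"dx":0.426,"dy":-0.082,"dz":0.06,"twist":-1.478,"hand":0.26}
  ]
}}

```text
t: 3.15
ee_pos: [539.1, 357.8, 337.5]
orientation: [0.231, 3.133, 0.0]
force: [-0.5, -0.0, -0.0]
opening: 0.258
grip_force: 0.0
```

Emit:
{"fn": "servo_tool", "kwargs": {
  "series": [
    {"dx":0,"dy":0,"dz":0,"twist":0,"hand":0.26},
    {"dx":0,"dy":0,"dz":0,"twist":0,"hand":0.26}
  ]
}}

```text
t: 3.4
ee_pos: [538.8, 358.5, 337.5]
orientation: [0.227, 3.133, 0.0]
force: [-0.2, -0.5, -0.3]
opening: 0.256
grip_force: 0.0
```

Run:
```python
from h import *
p,d=snap('wrist'); cv2.imwrite('pics/w2.png',cv2.resize(p[:,:,::-1],(800,600),interpolation=cv2.INTER_CUBIC))
s=arm.observe();print(s['ee_pos'],tool([0,0,0])[1],s['opening'],s['joints'])
```

```text
[538.7748943  358.62596174 337.4263924 ] 1.4266566253672517 0.25764335918511566 [ 4.12402309e-01  1.73933595e-01  1.44826894e+00  4.67327100e-05
  1.51919751e+00 -1.01425671e+00]
```

View pics/w2.png

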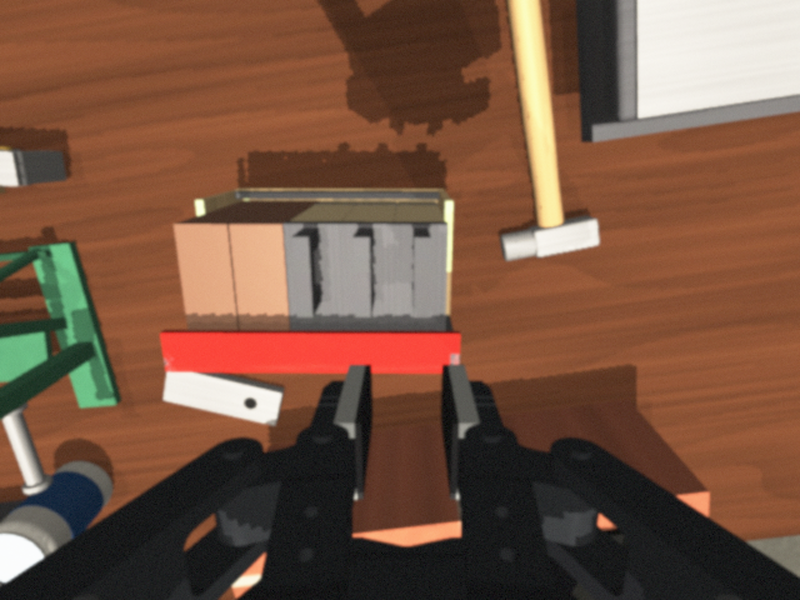

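The wrist view shows the near ends of the handle tops at about (308,232), (365,232) and (422,232), and the rail level in the image, so the yaw matches the rack. I'll compute the positions and the shift needed.

Run:
```python
from h import *
z=np.load('wrist.npz');q=lambda x,y,h:atz('wrist',x*.8-.1,y*.8-.1,h,z['pos'],z['ori'])
r=R.from_rotvec(z['ori']).as_matrix()
for x in(308,365,422):
    P=np.array([*q(x,230,192),0]);print(P.round(1),(r.T@(P-z['pos'])).round(1))
print('rail',(r.T@(np.array([*q(310,332,176),0])-z['pos'])).round(1))
p=z['p'];b=p[int(240*.8):int(320*.8),220:370].astype(int).sum(2)
cr=p[170:270,210:370,::-1];cv2.imwrite('pics/c2.png',cv2.resize(cr,None,fx=5,fy=5,interpolation=cv2.INTER_CUBIC))
_,W=cloud('wrist')
X=((W-z['pos'])@r); m=(W[...,2]>186)&(W[...,2]<200)&(abs(X[...,0])<90)&(abs(X[...,1])<130)
a=X[m];import collections
print(np.histogram(a[:,1],np.arange(-90,20,4)))
for lo,hi in[(-90,-55),(-55,-18),(-18,18)]:
    k=a[(a[:,1]>lo)&(a[:,1]<hi)]; print(len(k),np.percentile(k,[2,50,98],axis=0).round(1).tolist())
```

```text
[503.  305.4   0. ] [ 27.9 -57.7 337.5]
[507.8 338.6   0. ] [ 27.9 -24.2 337.5]
[512.6 371.7   0. ] [ 27.9   9.3 337.5]
rail [-42.4 -63.6 337.5]
(array([  0,   0,   0,   0,   0, 183, 353, 417,  19,   0,   0,   0,   0,
         0, 191, 346, 375,   2,   0,   0,   0,   0,   0, 186, 374, 329,
         0]), array([-90, -86, -82, -78, -74, -70, -66, -62, -58, -54, -50, -46, -42,
       -38, -34, -30, -26, -22, -18, -14, -10,  -6,  -2,   2,   6,  10,
        14,  18]))
972 [[-24.1, -67.9, 143.4], [0.9, -62.6, 144.9], [24.3, -58.0, 150.2]]
914 [[-24.9, -32.0, 143.4], [0.4, -26.9, 144.9], [24.2, -22.2, 148.9]]
889 [[-24.8, 3.9, 143.4], [0.7, 8.6, 144.8], [24.1, 13.6, 148.8]]
```

View pics/c2.png

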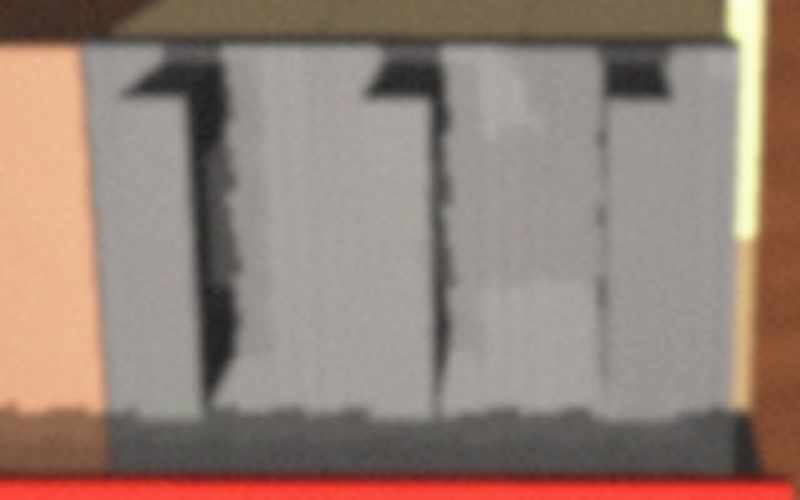

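The crop shows that the gray tops hide the handles, but the depth cloud places them cleanly: tool y +8.6, −27 and −63, x≈0. I'll descend on the first one.

Emit:
{"fn": "servo_tool", "kwargs": {
  "series": [
    {"dx":0,"dy":0.0088,"dz":0.03,"twist":0,"hand":0.25},
    {"dx":0,"dy":0.0088,"dz":0.08,"twist":0,"hand":0.25},
    {"dx":0,"dy":0.0088,"dz":0.12,"twist":0,"hand":0.25},
    {"dx":0,"dy":0.0088,"dz":0.15,"twist":0,"hand":0.25},
    {"dx":0,"dy":0.0088,"dz":0.165,"twist":0,"hand":0.25},
    {"dx":0,"dy":0.0088,"dz":0.172,"twist":0,"hand":0.25},
    {"dx":0,"dy":0.0088,"dz":0.172,"twist":0,"hand":0.25},
    {"dx":0,"dy":0.0088,"dz":0.172,"twist":0,"hand":0.0},
    {"dx":0,"dy":0.0088,"dz":0.172,"twist":0,"hand":0.0},
    {"dx":0,"dy":0.0088,"dz":0.172,"twist":0,"hand":0.0}
  ],
  "grip_force": 60
}}

```text
t: 4.7
ee_pos: [540.5, 368.2, 166.9]
orientation: [0.224, 3.132, 0.002]
force: [-0.8, 0.4, 6.4]
opening: 0.101
grip_force: 59.8
```

Emit:
{"fn": "servo_tool", "kwargs": {
  "series": [
    {"dx":0.009,"dy":0,"dz":-0.001,"twist":0,"hand":0},
    {"dx":0.018,"dy":0,"dz":-0.002,"twist":0,"hand":0},
    {"dx":0.026,"dy":0,"dz":-0.002,"twist":0,"hand":0},
    {"dx":0.035,"dy":0,"dz":-0.002,"twist":0,"hand":0},
    {"dx":0.043,"dy":0,"dz":-0.001,"twist":0,"hand":0},
    {"dx":0.05,"dy":0,"dz":0,"twist":0,"hand":0},
    {"dx":0.058,"dy":0,"dz":0.001,"twist":0,"hand":0},
    {"dx":0.066,"dy":0,"dz":0.002,"twist":0,"hand":0},
    {"dx":0.07,"dy":0,"dz":0.002,"twist":0,"hand":0},
    {"dx":0.07,"dy":0,"dz":0.002,"twist":0,"hand":0}
  ]
}}

```text
t: 5.95
ee_pos: [469.5, 377.4, 161.6]
orientation: [-0.223, -3.132, 0.002]
force: [4.7, -1.3, -4.7]
opening: 0.106
grip_force: 60.8
```

Run:
```python
from h import *
p,d=snap('wrist'); s,_=snap('scene')
s=cv2.resize(s[160:280,360:520],(640,480),interpolation=cv2.INTER_CUBIC)
cv2.imwrite('pics/t1.png',np.vstack([cv2.resize(p,(400,300)),np.zeros((0,400,3),np.uint8)])[:,:,::-1] if 0 else cv2.resize(np.hstack([p,s]),(800,300))[:,:,::-1])
```

```text
(no output)
```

View pics/t1.png

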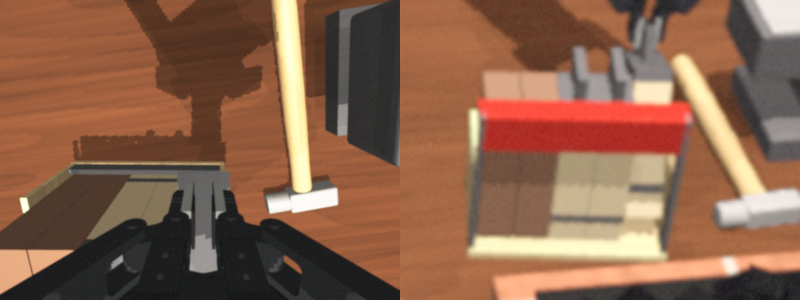

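The slab is tipped about 0.4 rad and its top is clear of the rail. I'll lift it out, then straighten it on the open table in front of the rack by reversing the tipping arc.

Emit:
{"fn": "servo_tool", "kwargs": {
  "series": [
    {"dx":0,"dy":0,"dz":0,"twist":0,"hand":0},
    {"dx":0,"dy":0,"dz":-0.008,"twist":0,"hand":0},
    {"dx":0,"dy":0,"dz":-0.02,"twist":0,"hand":0},
    {"dx":0.003,"dy":0,"dz":-0.035,"twist":0,"hand":0},
    {"dx":0.015,"dy":0,"dz":-0.05,"twist":0,"hand":0},
    {"dx":0.035,"dy":0,"dz":-0.06,"twist":0,"hand":0},
    {"dx":0.06,"dy":0,"dz":-0.065,"twist":0,"hand":0},
    {"dx":0.09,"dy":0,"dz":-0.06,"twist":0,"hand":0},
    {"dx":0.115,"dy":0,"dz":-0.05,"twist":0,"hand":0},
    {"dx":0.12,"dy":0,"dz":-0.04,"twist":0,"hand":0}
  ],
  "grip_force": 115
}}

```text
t: 7.3
ee_pos: [349.8, 395.2, 203.7]
orientation: [-0.221, -3.134, -0.001]
force: [-0.0, -0.4, -4.4]
opening: 0.092
grip_force: 112.8
```

Emit:
{"fn": "servo_tool", "kwargs": {
  "series": [
    {"dx":0,"dy":0,"dz":0.015,"twist":0,"hand":0},
    {"dx":0,"dy":0,"dz":0.028,"twist":0,"hand":0},
    {"dx":0,"dy":0,"dz":0.034,"twist":0,"hand":0},
    {"dx":0,"dy":0,"dz":0.034,"twist":0,"hand":0}
  ]
}}

```text
t: 7.8
ee_pos: [351.8, 394.5, 168.5]
orientation: [-0.225, -3.132, 0.001]
force: [0.9, -0.6, -3.8]
opening: 0.09
grip_force: 112.8
```

Run:
```python
from h import *
s=arm.observe();print(s['force'],s['ee_pos'])
s,_=snap('scene');w,_=snap('wrist')
s=cv2.resize(s[140:260,360:520],(640,480),interpolation=cv2.INTER_CUBIC)
cv2.imwrite('pics/t2.png',cv2.resize(np.hstack([w,s]),(800,300))[:,:,::-1])
```

```text
[ 0.90827858 -0.58091854 -3.84469088] [351.83998786 394.53261088 168.53507659]
```

View pics/t2.png

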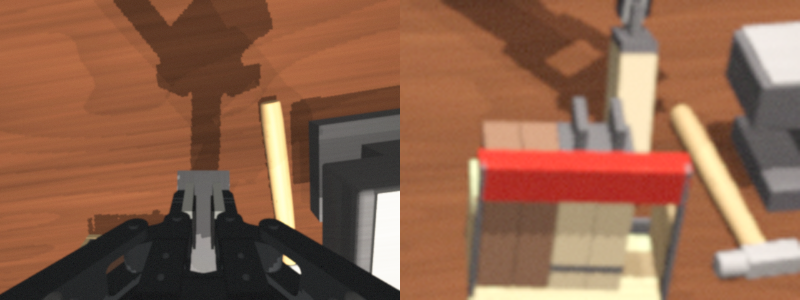

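Emit:
{"fn": "servo_tool", "kwargs": {
  "series": [
    {"dx":0,"dy":0,"dz":0.007,"twist":0,"hand":0},
    {"dx":0,"dy":0,"dz":0.013,"twist":0,"hand":0},
    {"dx":0,"dy":0,"dz":0.015,"twist":0,"hand":0},
    {"dx":0,"dy":0,"dz":0.015,"twist":0,"hand":0}
  ]
}}

```text
t: 8.4
ee_pos: [351.8, 394.9, 154.3]
orientation: [0.224, 3.133, 0.0]
force: [0.8, 0.8, -4.4]
opening: 0.093
grip_force: 112.8
```

Emit:
{"fn": "servo_tool", "kwargs": {
  "series": [
    {"dx":0,"dy":0,"dz":0,"twist":0,"hand":0},
    {"dx":-0.009,"dy":0,"dz":-0.001,"twist":0,"hand":0},
    {"dx":-0.018,"dy":0,"dz":-0.003,"twist":0,"hand":0},
    {"dx":-0.027,"dy":0,"dz":-0.004,"twist":0,"hand":0},
    {"dx":-0.035,"dy":0,"dz":-0.005,"twist":0,"hand":0},
    {"dx":-0.044,"dy":0,"dz":-0.005,"twist":0,"hand":0},
    {"dx":-0.053,"dy":0,"dz":-0.005,"twist":0,"hand":0},
    {"dx":-0.062,"dy":0,"dz":-0.004,"twist":0,"hand":0},
    {"dx":-0.07,"dy":0,"dz":-0.003,"twist":0,"hand":0},
    {"dx":-0.07,"dy":0,"dz":-0.002,"twist":0,"hand":0}
  ],
  "grip_force": 30
}}

```text
t: 9.65
ee_pos: [419.5, 389.0, 165.2]
orientation: [-0.225, -3.127, -0.011]
force: [-31.1, 0.3, 43.4]
opening: 0.091
grip_force: 123.7
```

Run:
```python
from h import *
s=arm.observe();print(s['force'],s['ee_pos'],s['torque'])
s,_=snap('scene');w,_=snap('wrist')
s=cv2.resize(s[120:240,380:540],(640,480),interpolation=cv2.INTER_CUBIC)
cv2.imwrite('pics/t3.png',cv2.resize(np.hstack([w,s]),(800,300))[:,:,::-1])
```

```text
[-31.12408015   0.31823046  43.39120167] [419.46522406 388.96113126 165.2221832 ] [-0.33431431  5.49371159 -0.49820098]
```

View pics/t3.png

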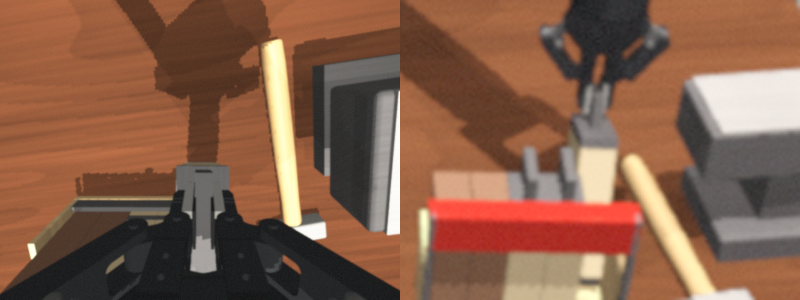

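Emit:
{"fn": "servo_tool", "kwargs": {
  "series": [
    {"dx":0.01,"dy":0,"dz":-0.015,"twist":0,"hand":0},
    {"dx":0.02,"dy":0,"dz":-0.015,"twist":0,"hand":0},
    {"dx":0.02,"dy":0,"dz":-0.015,"twist":0,"hand":0}
  ],
  "grip_force": 30
}}

```text
t: 10.12
ee_pos: [400.2, 387.3, 169.9]
orientation: [-0.223, -3.132, 0.002]
force: [0.1, -0.4, -5.3]
opening: 0.095
grip_force: 116.3
```

Run:
```python
from h import *
s=arm.observe();print(s['force'],s['ee_pos'],s['grip_force'])
snap('wrist');p,W=cloud('wrist');z=np.load('wrist.npz');r=R.from_rotvec(z['ori']).as_matrix();X=(W-z['pos'])@r
# slab top plane in front of fingers, along the tool x axis
for v in range(200,330,10): print(v,X[v,325].round(1),W[v,325].round(1))
```

```text
[ 0.07412986 -0.38329007 -5.28002826] [400.16807774 387.26791367 169.89316567] 116.26545399427414
200 [1.110e+01 1.000e-01 1.685e+02] [388.9 388.7   1.4]
210 [3.000e+00 1.000e-01 1.681e+02] [396.9 387.6   1.8]
220 [-5.500e+00  1.000e-01  1.685e+02] [405.3 386.4   1.4]
230 [-1.420e+01  1.000e-01  1.693e+02] [413.9 385.2   0.5]
240 [-2.270e+01  1.000e-01  1.689e+02] [422.3 383.9   0.9]
250 [-3.110e+01  1.000e-01  1.678e+02] [430.6 382.8   2.1]
260 [-4.090e+01  1.000e-01  1.704e+02] [440.4 381.4  -0.6]
270 [13.1  0.  12.6] [387.1 389.2 157.4]
280 [ 22.1   0.  -19. ] [378.4 390.5 188.9]
290 [ 19.    0.  -20.4] [381.4 390.  190.3]
300 [ 15.8   0.  -21.5] [384.5 389.6 191.4]
310 [ 12.8   0.  -22.9] [387.6 389.1 192.8]
320 [  9.7   0.  -24.2] [390.6 388.7 194.1]
```

Emit:
{"fn": "servo_tool", "kwargs": {
  "series": [
    {"dx":0,"dy":0,"dz":0.008,"twist":0,"hand":0},
    {"dx":0,"dy":0,"dz":0.014,"twist":0,"hand":0},
    {"dx":0,"dy":0,"dz":0.016,"twist":0,"hand":0},
    {"dx":0,"dy":0,"dz":0.017,"twist":0,"hand":0},
    {"dx":0,"dy":0,"dz":0.017,"twist":0,"hand":0}
  ]
}}

```text
t: 10.8
ee_pos: [400.7, 389.5, 158.0]
orientation: [-0.224, -3.132, -0.004]
force: [-14.9, 0.5, 19.2]
opening: 0.086
grip_force: 120.0
```

Emit:
{"fn": "servo_tool", "kwargs": {
  "series": [
    {"dx":0,"dy":0,"dz":0,"twist":0,"hand":0.09},
    {"dx":0,"dy":0,"dz":0,"twist":0,"hand":0.09}
  ],
  "grip_force": 30
}}

```text
t: 11.05
ee_pos: [400.6, 389.5, 157.9]
orientation: [-0.224, -3.132, -0.004]
force: [-14.7, 0.4, 19.2]
opening: 0.096
grip_force: 106.6
```

Emit:
{"fn": "servo_tool", "kwargs": {
  "series": [
    {"dx":0,"dy":0,"dz":-0.003,"twist":0,"hand":0.1},
    {"dx":0,"dy":0,"dz":-0.003,"twist":0,"hand":0.11},
    {"dx":0,"dy":0,"dz":-0.003,"twist":0,"hand":0.11}
  ],
  "grip_force": 30
}}

```text
t: 11.42
ee_pos: [401.0, 388.4, 158.3]
orientation: [-0.224, -3.132, -0.002]
force: [-7.2, -0.3, 7.5]
opening: 0.11
grip_force: 28.7
```

Emit:
{"fn": "servo_tool", "kwargs": {
  "series": [
    {"dx":-0.009,"dy":0,"dz":-0.003,"twist":0,"hand":0.11},
    {"dx":-0.018,"dy":0,"dz":-0.004,"twist":0,"hand":0.11},
    {"dx":-0.027,"dy":0,"dz":-0.005,"twist":0,"hand":0.11},
    {"dx":-0.035,"dy":0,"dz":-0.005,"twist":0,"hand":0.11},
    {"dx":-0.035,"dy":0,"dz":-0.005,"twist":0,"hand":0.11}
  ],
  "grip_force": 30
}}

```text
t: 12.05
ee_pos: [437.9, 386.2, 170.8]
orientation: [0.224, 3.13, 0.012]
force: [-17.3, 0.0, 34.3]
opening: 0.114
grip_force: 37.4
```

```bash
cat >> h.py <<'E'
def tilt():
    snap('wrist');p,W=cloud('wrist');z=np.load('wrist.npz');r=R.from_rotvec(z['ori']).as_matrix();X=(W-z['pos'])@r
    k=X[270:350,317:333].reshape(-1,3);k=k[(k[:,2]<-10)&(k[:,2]>-45)];f=np.polyfit(k[:,0],k[:,2],1)
    k=k[abs(np.polyval(f,k[:,0])-k[:,2])<3];f=np.polyfit(k[:,0],k[:,2],1)
    print('tilt',-np.arctan(f[0]),'n',len(k),'top at x0',z['pos'][2]-f[1],k[:,0].min(),k[:,0].max())
E
python3 - <<'E'
from h import *
s=arm.observe();print(s['force'],s['ee_pos'],s['grip_force']);tilt()
E
```

```text
[-1.72877485e+01  1.00721545e-02  3.42984022e+01] [437.8803192  386.22535471 170.76861695] 37.41737858546912
tilt -0.14858015142853861 n 1274 top at x0 203.9330624845507 3.5876430941760904 29.64339412816809
```

Emit:
{"fn": "servo_tool", "kwargs": {
  "series": [
    {"dx":0.0,"dy":0,"dz":-0.005,"twist":0,"hand":0},
    {"dx":0.0,"dy":0,"dz":-0.02,"twist":0,"hand":0},
    {"dx":0.02,"dy":0,"dz":-0.03,"twist":0,"hand":0},
    {"dx":0.05,"dy":0,"dz":-0.03,"twist":0,"hand":0},
    {"dx":0.08,"dy":0,"dz":-0.025,"twist":0,"hand":0},
    {"dx":0.08,"dy":0,"dz":-0.025,"twist":0,"hand":0}
  ],
  "grip_force": 40
}}

```text
t: 12.85
ee_pos: [354.7, 393.6, 185.6]
orientation: [-0.221, -3.131, 0.003]
force: [-0.0, 0.4, -3.9]
opening: 0.107
grip_force: 39.2
```

Run:
```python
from h import *
s=arm.observe();print(s['force'],s['ee_pos'],s['grip_force']);tilt()
```

```text
[-0.03115014  0.44723159 -3.89841777] [354.68026113 393.60155279 185.56059947] 39.23132830601844
tilt -0.14694614378726018 n 1272 top at x0 218.56447985578686 3.1452081662990836 29.62131751710743
```

Emit:
{"fn": "servo_tool", "kwargs": {
  "series": [
    {"dx":0,"dy":0,"dz":0.015,"twist":0,"hand":0},
    {"dx":0,"dy":0,"dz":0.026,"twist":0,"hand":0},
    {"dx":0,"dy":0,"dz":0.031,"twist":0,"hand":0},
    {"dx":0,"dy":0,"dz":0.033,"twist":0,"hand":0},
    {"dx":-0.008,"dy":0,"dz":0.033,"twist":0,"hand":0},
    {"dx":-0.016,"dy":0,"dz":0.033,"twist":0,"hand":0},
    {"dx":-0.024,"dy":0,"dz":0.034,"twist":0,"hand":0},
    {"dx":-0.03,"dy":0,"dz":0.034,"twist":0,"hand":0},
    {"dx":-0.03,"dy":0,"dz":0.034,"twist":0,"hand":0}
  ]
}}

```text
t: 14.02
ee_pos: [387.0, 389.9, 153.7]
orientation: [0.225, 3.133, 0.001]
force: [-2.1, -0.2, 0.8]
opening: 0.115
grip_force: 39.9
```

Run:
```python
from h import *
s=arm.observe();print(s['force'],s['ee_pos'],s['grip_force'],s['opening']);tilt()
```

```text
[-2.14471966 -0.19103028  0.75906925] [386.98111726 389.91434579 153.65936302] 39.87250934354961 0.11527149872156073
tilt -0.09731146130144162 n 1252 top at x0 186.75742078411508 3.2403668823138294 29.275700435749958
```

Emit:
{"fn": "servo_tool", "kwargs": {
  "series": [
    {"dx":0,"dy":0,"dz":0,"twist":0,"hand":0.16},
    {"dx":-0.006,"dy":0,"dz":-0.002,"twist":0,"hand":0.22},
    {"dx":-0.012,"dy":0,"dz":-0.004,"twist":0,"hand":0.22},
    {"dx":-0.012,"dy":0,"dz":-0.004,"twist":0,"hand":0.22},
    {"dx":-0.012,"dy":0,"dz":-0.004,"twist":0,"hand":0.22}
  ]
}}

```text
t: 14.7
ee_pos: [398.3, 388.1, 157.3]
orientation: [0.224, 3.134, 0.0]
force: [0.2, -0.5, 0.0]
opening: 0.221
grip_force: 0.0
```

Run:
```python
from h import *
s=arm.observe();print(s['force'],s['ee_pos'],s['grip_force'],s['opening']);tilt()
```

```text
[ 0.15118257 -0.53012442  0.02531756] [398.34479852 388.14141005 157.28899513] 0.0 0.2214348510350259
tilt -0.023647895801995677 n 1235 top at x0 185.18779980875073 0.20306964560988622 27.600205708675926
```

Emit:
{"fn": "servo_tool", "kwargs": {
  "series": [
    {"dx":0.002,"dy":0,"dz":0,"twist":0,"hand":0},
    {"dx":0.002,"dy":0,"dz":0,"twist":0,"hand":0},
    {"dx":0.002,"dy":0,"dz":0,"twist":0,"hand":0},
    {"dx":0.002,"dy":0,"dz":-0.01,"twist":0,"hand":0},
    {"dx":0.002,"dy":0,"dz":-0.04,"twist":0,"hand":0},
    {"dx":0.002,"dy":0,"dz":-0.09,"twist":0,"hand":0},
    {"dx":0.002,"dy":0,"dz":-0.14,"twist":0,"hand":0},
    {"dx":0.002,"dy":0,"dz":-0.18,"twist":0,"hand":0},
    {"dx":0.002,"dy":0,"dz":-0.21,"twist":0,"hand":0},
    {"dx":0.002,"dy":0,"dz":-0.21,"twist":0,"hand":0}
  ],
  "grip_force": 80
}}

```text
t: 16.0
ee_pos: [396.7, 389.0, 369.7]
orientation: [0.224, 3.13, 0.005]
force: [0.2, -0.7, -4.8]
opening: 0.101
grip_force: 78.3
```

Run:
```python
from h import *
s=arm.observe();print(s['force'],s['ee_pos'],s['grip_force'],s['opening']);tilt()
print(tool([590,-214.2,s['ee_pos'][2]]))
```

```text
[ 0.24244223 -0.65096752 -4.7703364 ] [396.71643193 388.9532504  369.7165855 ] 78.26143741607666 0.10061981055950106
tilt -0.05398943995080415 n 1138 top at x0 397.57723938816696 0.11807108949182826 25.07479175236416
(array([-0.27767055, -0.56894959, -0.00278051]), np.float64(1.4281312449877606))
```

Emit:
{"fn": "servo_tool", "kwargs": {
  "series": [
    {"dx":-0.012,"dy":-0.025,"dz":0,"twist":0.07,"hand":0},
    {"dx":-0.036,"dy":-0.075,"dz":0,"twist":0.2,"hand":0},
    {"dx":-0.061,"dy":-0.125,"dz":0,"twist":0.36,"hand":0},
    {"dx":-0.086,"dy":-0.177,"dz":0,"twist":0.52,"hand":0},
    {"dx":-0.112,"dy":-0.23,"dz":0,"twist":0.68,"hand":0},
    {"dx":-0.137,"dy":-0.28,"dz":0,"twist":0.84,"hand":0},
    {"dx":-0.163,"dy":-0.334,"dz":0,"twist":1.0,"hand":0},
    {"dx":-0.189,"dy":-0.387,"dz":0,"twist":1.16,"hand":0},
    {"dx":-0.215,"dy":-0.44,"dz":0,"twist":1.32,"hand":0},
    {"dx":-0.237,"dy":-0.485,"dz":0,"twist":1.479,"hand":0}
  ]
}}

```text
t: 17.3
ee_pos: [561.2, -127.0, 363.7]
orientation: [-2.28, -2.153, 0.003]
force: [1.0, 0.2, -3.8]
opening: 0.099
grip_force: 78.4
```

Emit:
{"fn": "servo_tool", "kwargs": {
  "series": [
    {"dx":0,"dy":0,"dz":0,"twist":0,"hand":0},
    {"dx":0,"dy":0,"dz":0,"twist":0,"hand":0}
  ]
}}

```text
t: 17.55
ee_pos: [561.0, -124.9, 364.6]
orientation: [-2.274, -2.161, 0.002]
force: [-0.4, 0.3, -4.5]
opening: 0.105
grip_force: 78.4
```

Run:
```python
from h import *
s=arm.observe();print(s['force'],s['ee_pos'],s['grip_force'],s['opening']);tilt()
print(tool([590,-214.2,220]))
```

```text
[-0.42300985  0.2910203  -4.50819177] [ 561.03979865 -124.86885923  364.60280921] 78.40798616409302 0.10507649684327308
tilt -0.053638392428399954 n 1143 top at x0 392.446203323688 -0.1200361091641872 24.918153634750155
(array([-0.0884687 ,  0.03369914,  0.14510034]), np.float64(-0.04990873376506542))
```

Emit:
{"fn": "servo_tool", "kwargs": {
  "series": [
    {"dx":-0.045,"dy":0.017,"dz":0,"twist":0,"hand":0},
    {"dx":-0.075,"dy":0.03,"dz":0.0,"twist":0,"hand":0},
    {"dx":-0.0885,"dy":0.034,"dz":0.02,"twist":0,"hand":0},
    {"dx":-0.0885,"dy":0.034,"dz":0.06,"twist":0,"hand":0},
    {"dx":-0.0885,"dy":0.034,"dz":0.1,"twist":0,"hand":0},
    {"dx":-0.0885,"dy":0.034,"dz":0.13,"twist":0,"hand":0},
    {"dx":-0.0885,"dy":0.034,"dz":0.15,"twist":0,"hand":0},
    {"dx":-0.0885,"dy":0.034,"dz":0.158,"twist":0,"hand":0},
    {"dx":-0.0885,"dy":0.034,"dz":0.158,"twist":0,"hand":0}
  ]
}}

```text
t: 18.73
ee_pos: [591.4, -215.2, 209.4]
orientation: [2.277, 2.165, 0.0]
force: [0.5, -0.0, -4.4]
opening: 0.098
grip_force: 78.5
```

Emit:
{"fn": "servo_tool", "kwargs": {
  "series": [
    {"dx":0,"dy":0,"dz":0.003,"twist":0,"hand":0},
    {"dx":0,"dy":0,"dz":0.006,"twist":0,"hand":0},
    {"dx":0,"dy":0,"dz":0.006,"twist":0,"hand":0}
  ]
}}

```text
t: 19.1
ee_pos: [591.3, -215.5, 203.4]
orientation: [2.277, 2.164, 0.0]
force: [0.4, 0.1, -4.1]
opening: 0.099
grip_force: 78.5
```

Still no contact, so I'll take small steps down.

Emit:
{"fn": "servo_tool", "kwargs": {
  "series": [
    {"dx":0,"dy":0,"dz":0.002,"twist":0,"hand":0},
    {"dx":0,"dy":0,"dz":0.004,"twist":0,"hand":0},
    {"dx":0,"dy":0,"dz":0.004,"twist":0,"hand":0}
  ]
}}

```text
t: 19.48
ee_pos: [592.0, -215.8, 200.8]
orientation: [2.276, 2.163, 0.001]
force: [0.1, 0.5, 2.1]
opening: 0.099
grip_force: 79.5
```

Run:
```python
from h import *
s=arm.observe();print(s['force'],s['ee_pos'],s['torque']);tilt();p=np.load('wrist.npz')['p']
s,_=snap('scene');s=cv2.resize(s[150:315,150:370],(640,480),interpolation=cv2.INTER_CUBIC)
cv2.imwrite('pics/t4.png',cv2.resize(np.hstack([p,s]),(800,300))[:,:,::-1])
```

```text
[0.09218048 0.54107091 2.09880964] [ 591.95091387 -215.78491594  200.76328485] [ 0.17313169  0.22712135 -0.01733249]
tilt -0.059841179029078186 n 1135 top at x0 228.69710953214374 -0.12343218820475078 24.85901663904678
```

View pics/t4.png

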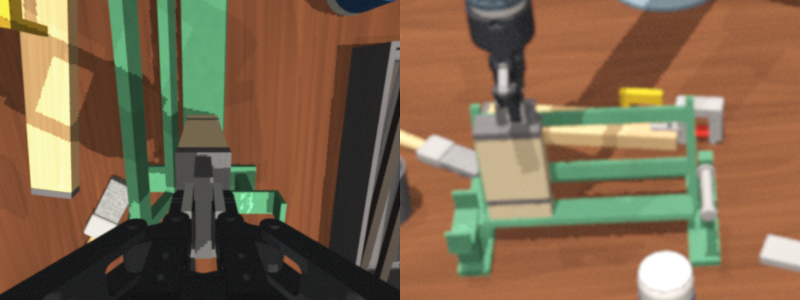

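Emit:
{"fn": "servo_tool", "kwargs": {
  "series": [
    {"dx":0,"dy":0,"dz":0.001,"twist":0,"hand":0.13},
    {"dx":0,"dy":0,"dz":0.001,"twist":0,"hand":0.18},
    {"dx":0,"dy":-0.003,"dz":0.001,"twist":0,"hand":0.21},
    {"dx":0,"dy":-0.01,"dz":0.001,"twist":0,"hand":0.21},
    {"dx":0,"dy":-0.017,"dz":0.002,"twist":0,"hand":0.21},
    {"dx":0,"dy":-0.024,"dz":0.003,"twist":0,"hand":0.21},
    {"dx":0,"dy":-0.031,"dz":0.004,"twist":0,"hand":0.21},
    {"dx":0,"dy":-0.038,"dz":0.005,"twist":0,"hand":0.21},
    {"dx":0,"dy":-0.044,"dz":0.005,"twist":0,"hand":0.21},
    {"dx":0,"dy":-0.048,"dz":0.005,"twist":0,"hand":0.21}
  ]
}}

```text
t: 20.82
ee_pos: [543.2, -213.1, 194.6]
orientation: [2.277, 2.163, 0.001]
force: [0.4, 0.3, -0.4]
opening: 0.211
grip_force: 0.0
```

Run:
```python
from h import *
s=arm.observe();print(s['force'],s['ee_pos'],s['opening'])
```

```text
[ 0.4029375   0.31247415 -0.44909957] [ 543.24167158 -213.08530983  194.57272355] 0.21117772218225128
```

Emit:
{"fn": "servo_tool", "kwargs": {
  "series": [
    {"dx":0,"dy":0,"dz":0,"twist":0,"hand":0.3},
    {"dx":0,"dy":0,"dz":-0.01,"twist":0,"hand":0.3},
    {"dx":0,"dy":0,"dz":-0.03,"twist":0,"hand":0.3},
    {"dx":0,"dy":0,"dz":-0.07,"twist":0,"hand":0.3},
    {"dx":0,"dy":0,"dz":-0.12,"twist":0,"hand":0.25},
    {"dx":0.04,"dy":0,"dz":-0.17,"twist":0,"hand":0.25},
    {"dx":0.09,"dy":0,"dz":-0.19,"twist":0,"hand":0.25},
    {"dx":0.13,"dy":0,"dz":-0.19,"twist":0,"hand":0.25},
    {"dx":0.14,"dy":0,"dz":-0.19,"twist":0,"hand":0.25},
    {"dx":0.14,"dy":0,"dz":-0.19,"twist":0,"hand":0.25}
  ]
}}

```text
t: 22.08
ee_pos: [550.5, -73.1, 385.0]
orientation: [2.276, 2.164, 0.0]
force: [0.3, -0.6, -0.3]
opening: 0.25
grip_force: 0.0
```

```bash
cat >> h.py <<'E'
O=np.array([578.8,-138.5,0]);u=np.array([-.9987,.051,0]);v=np.array([-.051,-.9987,0])
def tostand(W): D=W-O;return np.stack([D@u,D@v,D[...,2]],-1)
def stand(): # slab front faces and handles in the stand frame
    p,W=cloud('wrist');S=tostand(W)
    for y0 in range(-130,131,10):
        m=(S[...,1]>y0-5)&(S[...,1]<y0+5)&(S[...,0]<25)&(S[...,0]>-40)&(S[...,2]>70)&(S[...,2]<170)
        k=S[m]
        t=S[(S[...,1]>y0-5)&(S[...,1]<y0+5)&(S[...,2]>212)&(S[...,2]<235)&(abs(S[...,0])<70)]
        if len(k)>30: f=np.polyfit(k[:,2],k[:,0],1);print(y0,len(k),'lean',np.arctan(f[0]).round(3),'front x at z100',np.polyval(f,100).round(1),'handle',len(t),np.median(t,axis=0).round(1) if len(t)>5 else '')
E
python3 - <<'E'
from h import *
s=arm.observe();print(s['force'],s['ee_pos']);snap('wrist');stand()
p=np.load('wrist.npz')['p'];cv2.imwrite('pics/s1.png',p[:,:,::-1])
print(tool([530+2,332,337.5]))
E
```

```text
[ 0.32567519 -0.59755206 -0.2689335 ] [550.54846497 -73.14351302 384.99723589]
-130 102 lean 0.223 front x at z100 21.0 handle 0 
-120 106 lean 0.491 front x at z100 26.9 handle 0 
-110 100 lean 0.471 front x at z100 26.5 handle 0 
-100 105 lean 0.507 front x at z100 27.6 handle 0 
-90 106 lean 0.493 front x at z100 27.4 handle 0 
-80 103 lean 0.498 front x at z100 27.5 handle 0 
-70 99 lean 0.501 front x at z100 27.6 handle 0 
-60 97 lean 0.505 front x at z100 27.6 handle 0 
-50 92 lean 0.502 front x at z100 27.7 handle 0 
-40 97 lean 0.501 front x at z100 27.4 handle 0 
-30 90 lean 0.487 front x at z100 27.3 handle 0 
-20 86 lean 0.497 front x at z100 27.5 handle 0 
-10 90 lean 0.499 front x at z100 27.5 handle 0 
0 83 lean 0.504 front x at z100 27.7 handle 0 
10 82 lean 0.492 front x at z100 27.3 handle 0 
20 78 lean 0.504 front x at z100 27.6 handle 0 
30 76 lean 0.506 front x at z100 27.5 handle 0 
40 76 lean 0.482 front x at z100 27.2 handle 0 
50 1040 lean 0.219 front x at z100 3.0 handle 69 [ 32.5  52.6 216. ]
60 48 lean 0.606 front x at z100 8.7 handle 125 [ 33.4  59.8 216.7]
(array([ 0.40431293, -0.03926448,  0.0468818 ]), np.float64(-0.05124912739567482))
```

The first slab is leaning: its handle top measures x≈33, z≈216. Next is slab 2.

Emit:
{"fn": "servo_tool", "kwargs": {
  "series": [
    {"dx":0.404,"dy":-0.036,"dz":0.047,"twist":-1.478,"hand":0.25},
    {"dx":0.404,"dy":-0.036,"dz":0.047,"twist":-1.478,"hand":0.25},
    {"dx":0.404,"dy":-0.036,"dz":0.047,"twist":-1.478,"hand":0.25},
    {"dx":0.404,"dy":-0.036,"dz":0.047,"twist":-1.478,"hand":0.25},
    {"dx":0.404,"dy":-0.036,"dz":0.047,"twist":-1.478,"hand":0.25},
    {"dx":0.404,"dy":-0.036,"dz":0.047,"twist":-1.478,"hand":0.25},
    {"dx":0.404,"dy":-0.036,"dz":0.047,"twist":-1.478,"hand":0.25},
    {"dx":0.404,"dy":-0.036,"dz":0.047,"twist":-1.478,"hand":0.25},
    {"dx":0.404,"dy":-0.036,"dz":0.047,"twist":-1.478,"hand":0.25},
    {"dx":0.404,"dy":-0.036,"dz":0.047,"twist":-1.478,"hand":0.25}
  ]
}}

```text
t: 23.38
ee_pos: [535.8, 331.1, 337.2]
orientation: [-0.232, -3.133, 0.0]
force: [-0.2, -0.9, 0.6]
opening: 0.25
grip_force: 0.0
```

Emit:
{"fn": "servo_tool", "kwargs": {
  "series": [
    {"dx":0,"dy":0,"dz":0,"twist":0,"hand":0.25},
    {"dx":0,"dy":0,"dz":0,"twist":0,"hand":0.25}
  ]
}}

```text
t: 23.62
ee_pos: [535.3, 331.7, 337.4]
orientation: [0.228, 3.133, 0.0]
force: [0.4, 0.0, -0.1]
opening: 0.248
grip_force: 0.0
```

```bash
cat >> h.py <<'E'
def rack():
    snap('wrist');p,W=cloud('wrist');z=np.load('wrist.npz');r=R.from_rotvec(z['ori']).as_matrix();X=(W-z['pos'])@r
    m=(W[...,2]>186)&(W[...,2]<200)&(abs(X[...,0])<50)
    for c in np.arange(-72,73,36):
        k=X[m&(abs(X[...,1]-c)<18)]
        if len(k)>300: print(c,len(k),np.percentile(k,[2,50,98],axis=0).round(1)[:,:2].tolist())
    print(z['pos'],tool([0,0,0])[1])
E
python3 -c "
from h import *
rack()"
```

```text
-36 928 [[-24.1, -40.9], [1.3, -35.8], [24.6, -31.1]]
0 849 [[-24.1, -4.5], [0.8, 0.1], [24.5, 4.7]]
[535.31413259 331.69408417 337.42914402] 1.4259847756684105
```

Emit:
{"fn": "servo_tool", "kwargs": {
  "series": [
    {"dx":0.001,"dy":0,"dz":0.04,"twist":0,"hand":0.25},
    {"dx":0.001,"dy":0,"dz":0.09,"twist":0,"hand":0.25},
    {"dx":0.001,"dy":0,"dz":0.13,"twist":0,"hand":0.25},
    {"dx":0.001,"dy":0,"dz":0.155,"twist":0,"hand":0.25},
    {"dx":0.001,"dy":0,"dz":0.168,"twist":0,"hand":0.25},
    {"dx":0.001,"dy":0,"dz":0.171,"twist":0,"hand":0.25},
    {"dx":0.001,"dy":0,"dz":0.171,"twist":0,"hand":0.25},
    {"dx":0.001,"dy":0,"dz":0.171,"twist":0,"hand":0.0},
    {"dx":0.001,"dy":0,"dz":0.171,"twist":0,"hand":0.0},
    {"dx":0.001,"dy":0,"dz":0.171,"twist":0,"hand":0.0}
  ],
  "grip_force": 60
}}

```text
t: 24.92
ee_pos: [534.9, 332.6, 168.0]
orientation: [0.225, 3.131, 0.002]
force: [-1.4, -1.0, 6.6]
opening: 0.103
grip_force: 59.7
```

Emit:
{"fn": "servo_tool", "kwargs": {
  "series": [
    {"dx":0.009,"dy":0,"dz":-0.001,"twist":0,"hand":0},
    {"dx":0.018,"dy":0,"dz":-0.002,"twist":0,"hand":0},
    {"dx":0.026,"dy":0,"dz":-0.002,"twist":0,"hand":0},
    {"dx":0.035,"dy":0,"dz":-0.002,"twist":0,"hand":0},
    {"dx":0.043,"dy":0,"dz":-0.001,"twist":0,"hand":0},
    {"dx":0.05,"dy":0,"dz":0,"twist":0,"hand":0},
    {"dx":0.058,"dy":0,"dz":0.001,"twist":0,"hand":0},
    {"dx":0.066,"dy":0,"dz":0.002,"twist":0,"hand":0},
    {"dx":0.07,"dy":0,"dz":0.002,"twist":0,"hand":0},
    {"dx":0.07,"dy":0,"dz":0.002,"twist":0,"hand":0}
  ]
}}

```text
t: 26.18
ee_pos: [463.8, 342.0, 162.9]
orientation: [-0.225, -3.131, 0.002]
force: [5.1, 0.1, -5.5]
opening: 0.105
grip_force: 60.3
```

```bash
python3 -c "
from h import *
tilt()"
```

```text
tilt -0.41814793843996423 n 1132 top at x0 188.19103612882358 -1.021689439649435 21.705590290482853
```

Emit:
{"fn": "servo_tool", "kwargs": {
  "series": [
    {"dx":0,"dy":0,"dz":-0.008,"twist":0,"hand":0},
    {"dx":0,"dy":0,"dz":-0.02,"twist":0,"hand":0},
    {"dx":0.003,"dy":0,"dz":-0.035,"twist":0,"hand":0},
    {"dx":0.015,"dy":0,"dz":-0.05,"twist":0,"hand":0},
    {"dx":0.035,"dy":0,"dz":-0.06,"twist":0,"hand":0},
    {"dx":0.06,"dy":0,"dz":-0.065,"twist":0,"hand":0},
    {"dx":0.09,"dy":0,"dz":-0.06,"twist":0,"hand":0},
    {"dx":0.115,"dy":0,"dz":-0.05,"twist":0,"hand":0},
    {"dx":0.115,"dy":0,"dz":-0.03,"twist":0,"hand":0},
    {"dx":0.115,"dy":0,"dz":-0.015,"twist":0,"hand":0}
  ]
}}

```text
t: 27.48
ee_pos: [350.1, 358.9, 179.3]
orientation: [-0.225, -3.133, -0.0]
force: [-0.3, -0.2, -4.0]
opening: 0.103
grip_force: 60.1
```

Emit:
{"fn": "servo_tool", "kwargs": {
  "series": [
    {"dx":0,"dy":0,"dz":0.012,"twist":0,"hand":0},
    {"dx":0,"dy":0,"dz":0.019,"twist":0,"hand":0},
    {"dx":0,"dy":0,"dz":0.022,"twist":0,"hand":0},
    {"dx":0,"dy":0,"dz":0.022,"twist":0,"hand":0}
  ]
}}

```text
t: 27.98
ee_pos: [351.3, 358.8, 157.4]
orientation: [0.226, 3.133, 0.0]
force: [0.7, -0.9, -3.5]
opening: 0.104
grip_force: 60.2
```

```bash
python3 -c "
from h import *
tilt()"
```

```text
tilt -0.3957040889682785 n 1130 top at x0 182.57161878450552 -1.151890039175621 21.496056745993872
```

Emit:
{"fn": "servo_tool", "kwargs": {
  "series": [
    {"dx":0,"dy":0,"dz":0.003,"twist":0,"hand":0},
    {"dx":0,"dy":0,"dz":0.003,"twist":0,"hand":0.11},
    {"dx":0,"dy":0,"dz":0.003,"twist":0,"hand":0.115},
    {"dx":-0.009,"dy":0,"dz":0.002,"twist":0,"hand":0.115},
    {"dx":-0.018,"dy":0,"dz":0,"twist":0,"hand":0.115},
    {"dx":-0.027,"dy":0,"dz":-0.001,"twist":0,"hand":0.115},
    {"dx":-0.036,"dy":0,"dz":-0.002,"twist":0,"hand":0.115},
    {"dx":-0.045,"dy":0,"dz":-0.002,"twist":0,"hand":0.115},
    {"dx":-0.054,"dy":0,"dz":-0.002,"twist":0,"hand":0.115},
    {"dx":-0.062,"dy":0,"dz":-0.001,"twist":0,"hand":0.115}
  ],
  "grip_force": 25
}}

```text
t: 29.28
ee_pos: [413.7, 350.0, 159.0]
orientation: [0.226, 3.132, 0.001]
force: [1.5, -0.1, 5.3]
opening: 0.111
grip_force: 8.7
```

```bash
python3 -c "
from h import *
tilt()"
```

```text
tilt -0.1610753323591071 n 911 top at x0 186.2537861779353 -0.3855230758178374 21.478627996060712
```

Emit:
{"fn": "servo_tool", "kwargs": {
  "series": [
    {"dx":-0.009,"dy":0,"dz":0,"twist":0,"hand":0.115},
    {"dx":-0.018,"dy":0,"dz":0,"twist":0,"hand":0.115},
    {"dx":-0.027,"dy":0,"dz":0.001,"twist":0,"hand":0.12},
    {"dx":-0.03,"dy":0,"dz":0.001,"twist":0,"hand":0.16},
    {"dx":-0.03,"dy":0,"dz":0.001,"twist":0,"hand":0.22},
    {"dx":-0.03,"dy":0,"dz":0.001,"twist":0,"hand":0.22},
    {"dx":-0.03,"dy":0,"dz":0.001,"twist":0,"hand":0.22}
  ]
}}

```text
t: 30.2
ee_pos: [441.8, 345.6, 157.2]
orientation: [-0.225, -3.133, 0.0]
force: [0.1, 0.8, 0.3]
opening: 0.222
grip_force: 0.0
```

```bash
python3 -c "
from h import *
tilt()"
```

```text
tilt 0.007648699360500962 n 1276 top at x0 184.80939476692228 0.12249205054333269 29.616288219816482
```

Emit:
{"fn": "servo_tool", "kwargs": {
  "series": [
    {"dx":0.004,"dy":0,"dz":0,"twist":0,"hand":0.2},
    {"dx":0.004,"dy":0,"dz":0,"twist":0,"hand":0},
    {"dx":0.004,"dy":0,"dz":0,"twist":0,"hand":0},
    {"dx":0.004,"dy":0,"dz":0,"twist":0,"hand":0},
    {"dx":0.006,"dy":0,"dz":-0.01,"twist":0,"hand":0},
    {"dx":0.01,"dy":0,"dz":-0.04,"twist":0,"hand":0},
    {"dx":0.01,"dy":0,"dz":-0.09,"twist":0,"hand":0},
    {"dx":0.01,"dy":0,"dz":-0.14,"twist":0,"hand":0},
    {"dx":0.01,"dy":0,"dz":-0.19,"twist":0,"hand":0},
    {"dx":0.01,"dy":0,"dz":-0.21,"twist":0,"hand":0}
  ],
  "grip_force": 80
}}

```text
t: 31.5
ee_pos: [432.7, 347.3, 370.6]
orientation: [0.225, 3.129, 0.004]
force: [0.4, -0.1, -4.6]
opening: 0.102
grip_force: 78.5
```

Emit:
{"fn": "servo_tool", "kwargs": {
  "series": [
    {"dx":-0.02,"dy":-0.04,"dz":0,"twist":0.12,"hand":0},
    {"dx":-0.045,"dy":-0.088,"dz":0,"twist":0.28,"hand":0},
    {"dx":-0.07,"dy":-0.136,"dz":0,"twist":0.44,"hand":0},
    {"dx":-0.096,"dy":-0.186,"dz":0,"twist":0.6,"hand":0},
    {"dx":-0.122,"dy":-0.236,"dz":0,"twist":0.76,"hand":0},
    {"dx":-0.147,"dy":-0.286,"dz":0,"twist":0.92,"hand":0},
    {"dx":-0.173,"dy":-0.336,"dz":0,"twist":1.08,"hand":0},
    {"dx":-0.198,"dy":-0.386,"dz":0,"twist":1.24,"hand":0},
    {"dx":-0.22,"dy":-0.426,"dz":0,"twist":1.4,"hand":0},
    {"dx":-0.229,"dy":-0.446,"dz":0,"twist":1.477,"hand":0}
  ]
}}

```text
t: 32.75
ee_pos: [594.5, -129.4, 364.2]
orientation: [-2.279, -2.156, 0.004]
force: [0.0, 0.9, -4.4]
opening: 0.1
grip_force: 78.6
```

Emit:
{"fn": "servo_tool", "kwargs": {
  "series": [
    {"dx":0,"dy":0,"dz":0,"twist":0,"hand":0},
    {"dx":0,"dy":0,"dz":0,"twist":0,"hand":0}
  ]
}}

```text
t: 33.0
ee_pos: [594.4, -126.5, 365.7]
orientation: [-2.273, -2.164, 0.001]
force: [-0.0, 0.0, -3.5]
opening: 0.097
grip_force: 78.6
```

```bash
python3 -c "
from h import *
tilt();s=arm.observe();print(s['ee_pos'],tool([594.4,-127.3,202]))"
```

```text
tilt 6.378718200252154e-05 n 1272 top at x0 393.0082814072099 -0.9145970116258779 29.201014208126367
[ 594.48939249 -126.26182729  366.25430591] (array([-0.00118843,  0.0002505 ,  0.16425312]), np.float64(-0.04864721260042209))
```

Emit:
{"fn": "servo_tool", "kwargs": {
  "series": [
    {"dx":-0.005,"dy":0,"dz":0.03,"twist":0,"hand":0},
    {"dx":-0.005,"dy":0,"dz":0.075,"twist":0,"hand":0},
    {"dx":-0.005,"dy":0,"dz":0.115,"twist":0,"hand":0},
    {"dx":-0.005,"dy":0,"dz":0.145,"twist":0,"hand":0},
    {"dx":-0.005,"dy":0,"dz":0.158,"twist":0,"hand":0},
    {"dx":-0.005,"dy":0,"dz":0.162,"twist":0,"hand":0},
    {"dx":-0.005,"dy":0,"dz":0.164,"twist":0,"hand":0},
    {"dx":-0.005,"dy":0,"dz":0.166,"twist":0,"hand":0},
    {"dx":-0.005,"dy":0,"dz":0.166,"twist":0,"hand":0}
  ]
}}

```text
t: 34.17
ee_pos: [595.0, -132.3, 201.9]
orientation: [2.276, 2.165, 0.001]
force: [-0.8, -0.5, -4.2]
opening: 0.098
grip_force: 78.6
```

Emit:
{"fn": "servo_tool", "kwargs": {
  "series": [
    {"dx":0,"dy":0,"dz":0.0015,"twist":0,"hand":0},
    {"dx":0,"dy":0,"dz":0.003,"twist":0,"hand":0},
    {"dx":0,"dy":0,"dz":0.003,"twist":0,"hand":0}
  ]
}}

```text
t: 34.55
ee_pos: [595.6, -132.6, 200.7]
orientation: [2.274, 2.163, 0.002]
force: [-2.2, 0.7, 5.4]
opening: 0.099
grip_force: 80.0
```

Contact. I'll loosen, tip it back to lean, then release and lift away.

Emit:
{"fn": "servo_tool", "kwargs": {
  "series": [
    {"dx":0,"dy":0,"dz":0,"twist":0,"hand":0.13},
    {"dx":0,"dy":0,"dz":0,"twist":0,"hand":0.18},
    {"dx":0,"dy":-0.003,"dz":0,"twist":0,"hand":0.21},
    {"dx":0,"dy":-0.01,"dz":0,"twist":0,"hand":0.21},
    {"dx":0,"dy":-0.017,"dz":0.001,"twist":0,"hand":0.21},
    {"dx":0,"dy":-0.024,"dz":0.002,"twist":0,"hand":0.21},
    {"dx":0,"dy":-0.031,"dz":0.003,"twist":0,"hand":0.21},
    {"dx":0,"dy":-0.038,"dz":0.004,"twist":0,"hand":0.21},
    {"dx":0,"dy":-0.044,"dz":0.004,"twist":0,"hand":0.21},
    {"dx":0,"dy":-0.048,"dz":0.004,"twist":0,"hand":0.21}
  ]
}}

```text
t: 35.8
ee_pos: [547.5, -130.0, 194.7]
orientation: [2.274, 2.163, 0.004]
force: [6.6, 0.7, -1.6]
opening: 0.215
grip_force: 2.2
```

Emit:
{"fn": "servo_tool", "kwargs": {
  "series": [
    {"dx":0,"dy":0,"dz":0,"twist":0,"hand":0.3},
    {"dx":0,"dy":0,"dz":-0.01,"twist":0,"hand":0.3},
    {"dx":0,"dy":0,"dz":-0.03,"twist":0,"hand":0.3},
    {"dx":0,"dy":0,"dz":-0.07,"twist":0,"hand":0.3},
    {"dx":0,"dy":0,"dz":-0.12,"twist":0,"hand":0.25},
    {"dx":0.03,"dy":0,"dz":-0.17,"twist":0,"hand":0.25},
    {"dx":0.06,"dy":0,"dz":-0.19,"twist":0,"hand":0.25},
    {"dx":0.07,"dy":0,"dz":-0.19,"twist":0,"hand":0.25},
    {"dx":0.07,"dy":0,"dz":-0.19,"twist":0,"hand":0.25}
  ]
}}

```text
t: 36.92
ee_pos: [549.9, -59.6, 383.5]
orientation: [-2.275, -2.166, 0.002]
force: [-0.6, -0.2, -0.6]
opening: 0.251
grip_force: 0.0
```

```bash
python3 -c "
from h import *
s=arm.observe();print(s['ee_pos'],tool([0,0,0])[1]);snap('wrist');stand()
p=np.load('wrist.npz')['p'];cv2.imwrite('pics/s2.png',p[:,:,::-1])
d=tool([531,296.2,337.5]);print(d)"
```

```text
[549.89007493 -59.63372018 383.52643415] -0.04910837944762646
-130 100 lean 0.223 front x at z100 21.0 handle 0 
-120 116 lean 0.492 front x at z100 27.3 handle 0 
-110 106 lean 0.512 front x at z100 27.8 handle 0 
-100 102 lean 0.524 front x at z100 27.9 handle 0 
-90 98 lean 0.504 front x at z100 27.5 handle 0 
-80 98 lean 0.489 front x at z100 27.3 handle 0 
-70 94 lean 0.475 front x at z100 26.8 handle 0 
-60 90 lean 0.5 front x at z100 27.5 handle 0 
-50 846 lean 0.131 front x at z100 3.5 handle 0 
-40 226 lean 0.034 front x at z100 -4.7 handle 157 [ 33.3 -40.  216.6]
-30 161 lean 0.295 front x at z100 -18.8 handle 156 [ 34.1 -29.7 216.8]
-20 155 lean 0.295 front x at z100 -18.8 handle 144 [ 34.1 -19.7 216.8]
-10 154 lean 0.294 front x at z100 -18.7 handle 142 [ 34.1  -9.9 216.7]
0 152 lean 0.295 front x at z100 -18.8 handle 137 [ 34.1  -0.3 216.8]
10 144 lean 0.295 front x at z100 -18.8 handle 24 [ 33.7   5.7 216.5]
20 112 lean 0.294 front x at z100 -18.7 handle 0 
30 71 lean 0.298 front x at z100 -18.7 handle 0 
50 122 lean 0.416 front x at z100 -12.1 handle 71 [ 33.1  52.3 216. ]
(array([ 0.35492452, -0.03641299,  0.04548378]), np.float64(-0.04997541196220858))
```

Slab 2 is leaning too, with its handle at y≈−19. Next is slab 3.

Emit:
{"fn": "servo_tool", "kwargs": {
  "series": [
    {"dx":0.355,"dy":-0.037,"dz":0.046,"twist":-1.476,"hand":0.25},
    {"dx":0.355,"dy":-0.037,"dz":0.046,"twist":-1.476,"hand":0.25},
    {"dx":0.355,"dy":-0.037,"dz":0.046,"twist":-1.476,"hand":0.25},
    {"dx":0.355,"dy":-0.037,"dz":0.046,"twist":-1.476,"hand":0.25},
    {"dx":0.355,"dy":-0.037,"dz":0.046,"twist":-1.476,"hand":0.25},
    {"dx":0.355,"dy":-0.037,"dz":0.046,"twist":-1.476,"hand":0.25},
    {"dx":0.355,"dy":-0.037,"dz":0.046,"twist":-1.476,"hand":0.25},
    {"dx":0.355,"dy":-0.037,"dz":0.046,"twist":-1.476,"hand":0.25},
    {"dx":0.355,"dy":-0.037,"dz":0.046,"twist":-1.476,"hand":0.25},
    {"dx":0.355,"dy":-0.037,"dz":0.046,"twist":-1.476,"hand":0.25}
  ]
}}

```text
t: 38.22
ee_pos: [531.1, 295.8, 337.4]
orientation: [-0.232, -3.132, 0.001]
force: [-0.2, -0.2, 0.2]
opening: 0.251
grip_force: 0.0
```

Emit:
{"fn": "servo_tool", "kwargs": {
  "series": [
    {"dx":0,"dy":0,"dz":0,"twist":0,"hand":0.25},
    {"dx":0,"dy":0,"dz":0,"twist":0,"hand":0.25}
  ]
}}

```text
t: 38.48
ee_pos: [531.1, 296.3, 338.3]
orientation: [-0.229, -3.133, 0.0]
force: [0.3, 0.0, 0.5]
opening: 0.251
grip_force: 0.0
```

```bash
python3 -c "
from h import *
rack()"
```

```text
0 866 [[-23.6, -5.2], [1.9, -0.6], [25.5, 3.9]]
[531.09567346 296.332472   338.26527286] 1.4252847210654527
```

Emit:
{"fn": "servo_tool", "kwargs": {
  "series": [
    {"dx":0.001,"dy":-0.0005,"dz":0.04,"twist":0,"hand":0.25},
    {"dx":0.001,"dy":-0.0005,"dz":0.09,"twist":0,"hand":0.25},
    {"dx":0.001,"dy":-0.0005,"dz":0.13,"twist":0,"hand":0.25},
    {"dx":0.001,"dy":-0.0005,"dz":0.155,"twist":0,"hand":0.25},
    {"dx":0.001,"dy":-0.0005,"dz":0.168,"twist":0,"hand":0.25},
    {"dx":0.001,"dy":-0.0005,"dz":0.172,"twist":0,"hand":0.25},
    {"dx":0.001,"dy":-0.0005,"dz":0.172,"twist":0,"hand":0.25},
    {"dx":0.001,"dy":-0.0005,"dz":0.172,"twist":0,"hand":0.0},
    {"dx":0.001,"dy":-0.0005,"dz":0.172,"twist":0,"hand":0.0},
    {"dx":0.001,"dy":-0.0005,"dz":0.172,"twist":0,"hand":0.0}
  ],
  "grip_force": 60
}}

```text
t: 39.78
ee_pos: [530.8, 296.6, 167.9]
orientation: [0.227, 3.131, 0.002]
force: [-1.5, 0.9, 6.3]
opening: 0.1
grip_force: 60.3
```

Emit:
{"fn": "servo_tool", "kwargs": {
  "series": [
    {"dx":0.009,"dy":0,"dz":-0.001,"twist":0,"hand":0},
    {"dx":0.018,"dy":0,"dz":-0.002,"twist":0,"hand":0},
    {"dx":0.026,"dy":0,"dz":-0.002,"twist":0,"hand":0},
    {"dx":0.035,"dy":0,"dz":-0.002,"twist":0,"hand":0},
    {"dx":0.043,"dy":0,"dz":-0.001,"twist":0,"hand":0},
    {"dx":0.05,"dy":0,"dz":0,"twist":0,"hand":0},
    {"dx":0.058,"dy":0,"dz":0.001,"twist":0,"hand":0},
    {"dx":0.066,"dy":0,"dz":0.002,"twist":0,"hand":0},
    {"dx":0.07,"dy":0,"dz":0.002,"twist":0,"hand":0},
    {"dx":0.07,"dy":0,"dz":0.002,"twist":0,"hand":0}
  ]
}}

```text
t: 41.02
ee_pos: [459.3, 306.0, 162.8]
orientation: [-0.227, -3.13, 0.002]
force: [4.3, -0.0, -4.5]
opening: 0.102
grip_force: 61.0
```

```bash
python3 -c "
from h import *
tilt()"
```

```text
tilt -0.4201471267705723 n 1212 top at x0 188.21166874356527 -1.2804080151299104 23.10919760231651
```

Emit:
{"fn": "servo_tool", "kwargs": {
  "series": [
    {"dx":0,"dy":0,"dz":-0.008,"twist":0,"hand":0},
    {"dx":0,"dy":0,"dz":-0.02,"twist":0,"hand":0},
    {"dx":0.003,"dy":0,"dz":-0.035,"twist":0,"hand":0},
    {"dx":0.015,"dy":0,"dz":-0.05,"twist":0,"hand":0},
    {"dx":0.035,"dy":0,"dz":-0.06,"twist":0,"hand":0},
    {"dx":0.06,"dy":0,"dz":-0.065,"twist":0,"hand":0},
    {"dx":0.09,"dy":0,"dz":-0.06,"twist":0,"hand":0},
    {"dx":0.115,"dy":0,"dz":-0.05,"twist":0,"hand":0},
    {"dx":0.115,"dy":0,"dz":-0.03,"twist":0,"hand":0},
    {"dx":0.115,"dy":0,"dz":-0.015,"twist":0,"hand":0}
  ]
}}

```text
t: 42.32
ee_pos: [346.0, 323.0, 179.3]
orientation: [0.226, 3.133, 0.0]
force: [-0.3, 0.3, -3.7]
opening: 0.098
grip_force: 60.9
```

Emit:
{"fn": "servo_tool", "kwargs": {
  "series": [
    {"dx":0,"dy":0,"dz":0.012,"twist":0,"hand":0},
    {"dx":0,"dy":0,"dz":0.019,"twist":0,"hand":0},
    {"dx":0,"dy":0,"dz":0.023,"twist":0,"hand":0},
    {"dx":0,"dy":0,"dz":0.023,"twist":0,"hand":0}
  ]
}}

```text
t: 42.82
ee_pos: [347.0, 322.9, 156.3]
orientation: [-0.228, -3.133, 0.0]
force: [-0.4, -0.0, -4.3]
opening: 0.104
grip_force: 60.9
```

Emit:
{"fn": "servo_tool", "kwargs": {
  "series": [
    {"dx":0,"dy":0,"dz":0.002,"twist":0,"hand":0},
    {"dx":0,"dy":0,"dz":0.002,"twist":0,"hand":0.11},
    {"dx":0,"dy":0,"dz":0.002,"twist":0,"hand":0.115},
    {"dx":-0.009,"dy":0,"dz":0.001,"twist":0,"hand":0.115},
    {"dx":-0.018,"dy":0,"dz":-0.001,"twist":0,"hand":0.115},
    {"dx":-0.027,"dy":0,"dz":-0.002,"twist":0,"hand":0.115},
    {"dx":-0.036,"dy":0,"dz":-0.003,"twist":0,"hand":0.115},
    {"dx":-0.045,"dy":0,"dz":-0.003,"twist":0,"hand":0.115},
    {"dx":-0.054,"dy":0,"dz":-0.003,"twist":0,"hand":0.115},
    {"dx":-0.062,"dy":0,"dz":-0.002,"twist":0,"hand":0.115}
  ],
  "grip_force": 25
}}

```text
t: 44.08
ee_pos: [409.6, 314.0, 158.9]
orientation: [0.227, 3.132, 0.001]
force: [1.1, 0.1, 5.3]
opening: 0.112
grip_force: 8.7
```

```bash
python3 -c "
from h import *
tilt()"
```

```text
tilt -0.14870398442739638 n 994 top at x0 186.40250510794723 -0.40112561843959027 23.50193409438545
```

Emit:
{"fn": "servo_tool", "kwargs": {
  "series": [
    {"dx":-0.009,"dy":0,"dz":0,"twist":0,"hand":0.115},
    {"dx":-0.018,"dy":0,"dz":0,"twist":0,"hand":0.115},
    {"dx":-0.025,"dy":0,"dz":0.001,"twist":0,"hand":0.12},
    {"dx":-0.025,"dy":0,"dz":0.001,"twist":0,"hand":0.16},
    {"dx":-0.025,"dy":0,"dz":0.001,"twist":0,"hand":0.22},
    {"dx":-0.025,"dy":0,"dz":0.001,"twist":0,"hand":0.22},
    {"dx":-0.025,"dy":0,"dz":0.001,"twist":0,"hand":0.22}
  ]
}}

```text
t: 45.0
ee_pos: [432.8, 310.4, 157.2]
orientation: [-0.227, -3.133, 0.0]
force: [0.1, -0.8, -0.6]
opening: 0.218
grip_force: 0.0
```

```bash
python3 -c "
from h import *
tilt()"
```

```text
tilt -0.0016003414052419632 n 1273 top at x0 184.8260682059538 0.14722208089147198 29.775925765701217
```

```bash
python3 -c "
from h import *
p,W=cloud('wrist');z=np.load('wrist.npz');r=R.from_rotvec(z['ori']).as_matrix();X=(W-z['pos'])@r
for v in range(225,345,8): print(v,X[v,325].round(1))"
```

```text
225 [36.5  0.  -0.8]
233 [ 36.5   0.  -11.3]
241 [ 36.5   0.  -20.5]
249 [ 36.4   0.  -28.4]
257 [ 33.3   0.  -27. ]
265 [ 30.5   0.  -26.7]
273 [ 28.5   0.  -28.3]
281 [ 25.2   0.  -27.1]
289 [ 22.7   0.  -27.6]
297 [ 19.8   0.  -27.5]
305 [ 16.7   0.  -27. ]
313 [ 14.3   0.  -27.9]
321 [ 11.    0.  -27.3]
329 [  8.1   0.  -27.2]
337 [  4.9   0.  -27. ]
```

Emit:
{"fn": "servo_tool", "kwargs": {
  "series": [
    {"dx":0.011,"dy":0,"dz":0,"twist":0,"hand":0.2},
    {"dx":0.011,"dy":0,"dz":0,"twist":0,"hand":0.2},
    {"dx":0.011,"dy":0,"dz":0,"twist":0,"hand":0},
    {"dx":0.011,"dy":0,"dz":0,"twist":0,"hand":0},
    {"dx":0.011,"dy":0,"dz":0,"twist":0,"hand":0},
    {"dx":0.014,"dy":0,"dz":-0.03,"twist":0,"hand":0},
    {"dx":0.016,"dy":0,"dz":-0.08,"twist":0,"hand":0},
    {"dx":0.016,"dy":0,"dz":-0.13,"twist":0,"hand":0},
    {"dx":0.016,"dy":0,"dz":-0.18,"twist":0,"hand":0},
    {"dx":0.016,"dy":0,"dz":-0.21,"twist":0,"hand":0}
  ],
  "grip_force": 80
}}

```text
t: 46.3
ee_pos: [417.5, 312.5, 368.9]
orientation: [0.228, 3.132, 0.001]
force: [0.6, -0.2, -4.0]
opening: 0.104
grip_force: 78.7
```

Emit:
{"fn": "servo_tool", "kwargs": {
  "series": [
    {"dx":-0.02,"dy":-0.028,"dz":0,"twist":0.12,"hand":0},
    {"dx":-0.045,"dy":-0.063,"dz":0,"twist":0.28,"hand":0},
    {"dx":-0.07,"dy":-0.097,"dz":0,"twist":0.44,"hand":0},
    {"dx":-0.096,"dy":-0.133,"dz":0,"twist":0.6,"hand":0},
    {"dx":-0.122,"dy":-0.169,"dz":0,"twist":0.76,"hand":0},
    {"dx":-0.147,"dy":-0.203,"dz":0,"twist":0.92,"hand":0},
    {"dx":-0.173,"dy":-0.239,"dz":0,"twist":1.08,"hand":0},
    {"dx":-0.198,"dy":-0.273,"dz":0,"twist":1.24,"hand":0},
    {"dx":-0.22,"dy":-0.303,"dz":0,"twist":1.4,"hand":0},
    {"dx":-0.23,"dy":-0.318,"dz":0,"twist":1.476,"hand":0}
  ]
}}

```text
t: 47.55
ee_pos: [599.0, -37.3, 364.8]
orientation: [-2.28, -2.158, 0.004]
force: [-1.0, 0.9, -3.6]
opening: 0.102
grip_force: 78.7
```

Emit:
{"fn": "servo_tool", "kwargs": {
  "series": [
    {"dx":0,"dy":0,"dz":0,"twist":0,"hand":0},
    {"dx":0,"dy":0,"dz":0,"twist":0,"hand":0}
  ]
}}

```text
t: 47.8
ee_pos: [598.4, -34.6, 366.3]
orientation: [-2.273, -2.166, 0.001]
force: [0.0, 1.0, -4.0]
opening: 0.102
grip_force: 78.7
```

```bash
python3 -c "
from h import *
tilt();s=arm.observe();print(s['ee_pos'],s['force'],tool([599.1,-35.4,202]))
p,W=cloud('wrist');z=np.load('wrist.npz');r=R.from_rotvec(z['ori']).as_matrix();X=(W-z['pos'])@r
for v in range(255,310,5): print(v,X[v,325].round(1))"
```

```text
tilt -0.03555294749665896 n 1156 top at x0 393.8288637228565 -0.460407155723702 25.19227846493409
[598.42565259 -34.38089244 366.678024  ] [ 0.19682829 -1.04965002 -4.93939491] (array([-0.00105092,  0.00090075,  0.16467674]), np.float64(-0.048352791752852446))
255 [25.  -0.3 -2.3]
260 [24.9 -0.3 -7.5]
265 [ 24.5  -0.3 -11.6]
270 [ 24.7  -0.3 -16.9]
275 [ 25.   -0.3 -22.1]
280 [ 24.6  -0.3 -25.4]
285 [ 23.8  -0.3 -27.4]
290 [ 22.2  -0.3 -27.8]
295 [ 20.4  -0.3 -27.8]
300 [ 18.1  -0.3 -26.6]
305 [ 16.5  -0.3 -26.9]
```

Emit:
{"fn": "servo_tool", "kwargs": {
  "series": [
    {"dx":0,"dy":0,"dz":0.03,"twist":0,"hand":0},
    {"dx":0,"dy":0,"dz":0.075,"twist":0,"hand":0},
    {"dx":0,"dy":0,"dz":0.115,"twist":0,"hand":0},
    {"dx":0,"dy":0,"dz":0.145,"twist":0,"hand":0},
    {"dx":0,"dy":0,"dz":0.158,"twist":0,"hand":0},
    {"dx":0,"dy":0,"dz":0.162,"twist":0,"hand":0},
    {"dx":0,"dy":0,"dz":0.164,"twist":0,"hand":0},
    {"dx":0,"dy":0,"dz":0.166,"twist":0,"hand":0},
    {"dx":0,"dy":0,"dz":0.166,"twist":0,"hand":0}
  ]
}}

```text
t: 48.98
ee_pos: [599.2, -35.3, 201.9]
orientation: [2.276, 2.165, 0.001]
force: [-0.5, 0.2, -4.3]
opening: 0.1
grip_force: 78.7
```

Emit:
{"fn": "servo_tool", "kwargs": {
  "series": [
    {"dx":0,"dy":0,"dz":0.001,"twist":0,"hand":0},
    {"dx":0,"dy":0,"dz":0.002,"twist":0,"hand":0},
    {"dx":0,"dy":0,"dz":0.002,"twist":0,"hand":0}
  ]
}}

```text
t: 49.35
ee_pos: [599.5, -35.3, 200.5]
orientation: [2.275, 2.164, 0.002]
force: [-1.5, 1.4, 2.2]
opening: 0.098
grip_force: 79.5
```

Emit:
{"fn": "servo_tool", "kwargs": {
  "series": [
    {"dx":0,"dy":0,"dz":0,"twist":0,"hand":0.13},
    {"dx":0,"dy":0,"dz":0,"twist":0,"hand":0.18},
    {"dx":0,"dy":-0.003,"dz":0,"twist":0,"hand":0.21},
    {"dx":0,"dy":-0.01,"dz":0,"twist":0,"hand":0.21},
    {"dx":0,"dy":-0.017,"dz":0.001,"twist":0,"hand":0.21},
    {"dx":0,"dy":-0.024,"dz":0.002,"twist":0,"hand":0.21},
    {"dx":0,"dy":-0.031,"dz":0.003,"twist":0,"hand":0.21},
    {"dx":0,"dy":-0.038,"dz":0.004,"twist":0,"hand":0.21},
    {"dx":0,"dy":-0.044,"dz":0.004,"twist":0,"hand":0.21},
    {"dx":0,"dy":-0.048,"dz":0.004,"twist":0,"hand":0.21}
  ]
}}

```text
t: 50.6
ee_pos: [551.0, -32.9, 195.6]
orientation: [2.276, 2.164, 0.001]
force: [4.6, -0.3, -1.6]
opening: 0.212
grip_force: 2.6
```

Emit:
{"fn": "servo_tool", "kwargs": {
  "series": [
    {"dx":0,"dy":0,"dz":0,"twist":0,"hand":0.3},
    {"dx":0,"dy":0,"dz":-0.01,"twist":0,"hand":0.3},
    {"dx":0,"dy":0,"dz":-0.03,"twist":0,"hand":0.3},
    {"dx":0,"dy":0,"dz":-0.07,"twist":0,"hand":0.3},
    {"dx":0,"dy":0,"dz":-0.12,"twist":0,"hand":0.5},
    {"dx":0.02,"dy":-0.02,"dz":-0.17,"twist":0,"hand":0.5},
    {"dx":0.02,"dy":-0.04,"dz":-0.2,"twist":0,"hand":0.5},
    {"dx":0.02,"dy":-0.05,"dz":-0.21,"twist":0,"hand":0.5},
    {"dx":0.02,"dy":-0.05,"dz":-0.21,"twist":0,"hand":0.5}
  ]
}}

```text
t: 51.72
ee_pos: [501.9, -10.5, 406.0]
orientation: [2.276, 2.164, 0.002]
force: [-0.1, -0.4, -0.9]
opening: 0.5
grip_force: 0.0
```

```bash
python3 -c "
from h import *
s=arm.observe();print(s['ee_pos'],tool([0,0,0])[1]);p,_=snap('wrist');stand()
t,_=snap('top');t=cv2.resize(t[160:340,280:520],(640,480),interpolation=cv2.INTER_CUBIC)
cv2.imwrite('pics/s3.png',cv2.resize(np.hstack([p,t]),(800,300))[:,:,::-1])"
```

```text
[501.91074346 -10.45594731 406.02072749] -0.050329900460123644
-130 487 lean 0.188 front x at z100 0.9 handle 78 [  32.6 -127.6  216.6]
-120 43 lean 0.266 front x at z100 -16.9 handle 134 [  32.6 -120.1  217.1]
-110 41 lean 0.268 front x at z100 -16.9 handle 142 [  32.6 -110.2  217.1]
-100 43 lean 0.266 front x at z100 -16.9 handle 132 [  32.6 -100.2  217. ]
-90 40 lean 0.267 front x at z100 -16.9 handle 129 [ 32.8 -89.9 216.8]
-80 40 lean 0.266 front x at z100 -16.8 handle 72 [ 33.1 -82.3 216.9]
-70 39 lean 0.267 front x at z100 -16.8 handle 0 
-60 38 lean 0.266 front x at z100 -16.8 handle 0 
-50 66 lean 0.278 front x at z100 -17.4 handle 0 
-40 62 lean 0.294 front x at z100 -18.6 handle 82 [ 35.9 -41.  216.3]
-30 54 lean 0.295 front x at z100 -18.8 handle 72 [ 36.6 -30.  216.4]
-20 56 lean 0.294 front x at z100 -18.8 handle 64 [ 36.1 -19.7 216.6]
-10 50 lean 0.295 front x at z100 -18.8 handle 65 [ 36.8  -9.8 216.2]
0 41 lean 0.296 front x at z100 -18.7 handle 67 [3.640e+01 1.000e-01 2.166e+02]
```

View pics/s3.png

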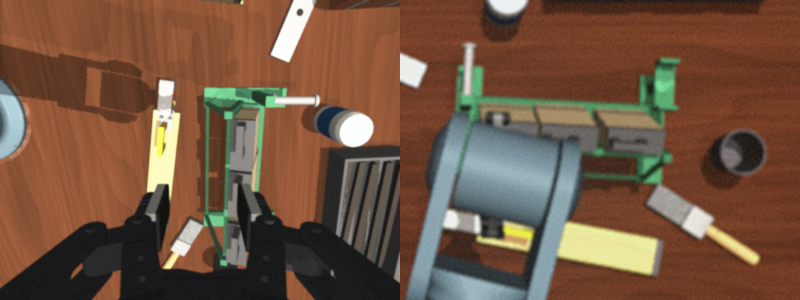

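Slab 3 leans at 0.266 and slab 2 at 0.295, both within limits. All three handles are visible in a row, and the bar lies behind the stand. I'll locate the bar next.

```bash
cat >> h.py <<'E'
def bar():
    p,W=cloud('wrist');q=p.astype(int)
    m=(q[...,0]>q[...,2]*2)&(W[...,2]>76)&(W[...,2]<95)&(W[...,0]<560)&(W[...,0]>300)
    k=W[m];c=np.median(k,axis=0);uu=np.linalg.svd(k[:,:2]-k[:,:2].mean(0),full_matrices=False)[2][0];uu*=np.sign(uu[1])
    t=(k[:,:2]-c[:2])@uu;a,b=np.percentile(t,[1,99]);print('handle',len(k),c.round(1),(c[:2]+uu*(a+b)/2).round(1),'len',b-a,'angle',np.arctan2(uu[1],uu[0]))
    return p,W
E
python3 -c "
from h import *
p,W=bar()
q=p.astype(int);m=(q.min(2)>100)&(W[...,2]>15)&(W[...,2]<32)&(W[...,0]<500)&(W[...,1]<20)&(W[...,1]>-350)
mm=m.astype(np.uint8);mm=cv2.morphologyEx(mm,cv2.MORPH_OPEN,np.ones((3,3)))
k=W[mm>0][:,:2];uu=np.linalg.svd(k-k.mean(0),full_matrices=False)[2][0];print(len(k),cv2.minAreaRect(k.astype(np.float32)),np.arctan2(*(uu*np.sign(uu[1]))[::-1]))
"
```

```text
handle 417 [415.4 -57.5  84.4] [415.6 -59.7] len 57.34737425284196 angle 1.6626687309272992
5610 ((317.95794677734375, -94.39990234375), (288.4713439941406, 529.0940551757812), 52.18336486816406) 2.3756763476072855
```

Emit:
{"fn": "servo_tool", "kwargs": {
  "series": [
    {"dx":-0.025,"dy":-0.04,"dz":0.04,"twist":0.06,"hand":0.5},
    {"dx":-0.05,"dy":-0.08,"dz":0.08,"twist":0.13,"hand":0.5},
    {"dx":-0.054,"dy":-0.084,"dz":0.12,"twist":0.13,"hand":0.4},
    {"dx":-0.054,"dy":-0.084,"dz":0.156,"twist":0.13,"hand":0.4},
    {"dx":-0.054,"dy":-0.084,"dz":0.156,"twist":0.13,"hand":0.4},
    {"dx":-0.054,"dy":-0.084,"dz":0.156,"twist":0.13,"hand":0.4}
  ]
}}

```text
t: 52.58
ee_pos: [415.9, -60.3, 250.0]
orientation: [2.412, 2.013, 0.0]
force: [0.3, -0.1, 1.0]
opening: 0.4
grip_force: 0.0
```

```bash
python3 -c "
from h import *
s=arm.observe();print(s['ee_pos'],tool([0,0,0])[1]);p,_=snap('wrist');cv2.imwrite('pics/b1.png',cv2.resize(p[:,:,::-1],(800,600)));bar()"
```

```text
[415.94579406 -60.2887892  250.0251095 ] -0.1799572643401549
handle 854 [415.  -58.6  84.7] [414.8 -59.9] len 59.27328360350991 angle 1.3885217290445868
```

View pics/b1.png

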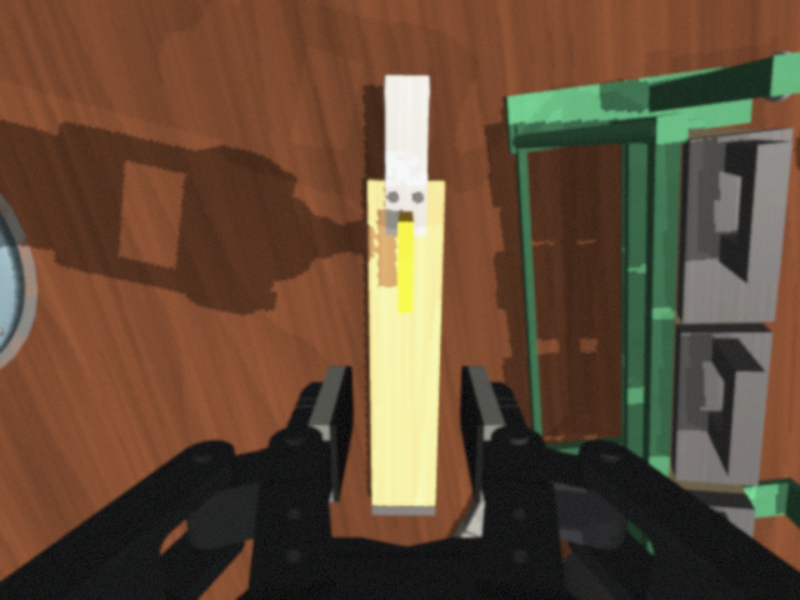

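The bar is square to the gripper, with its handle top at (405,265) and its position at (414.8, −59.9). I'll grip it and lift.

Emit:
{"fn": "servo_tool", "kwargs": {
  "series": [
    {"dx":0,"dy":-0.001,"dz":0.05,"twist":0,"hand":0.35},
    {"dx":0,"dy":-0.001,"dz":0.1,"twist":0,"hand":0.3},
    {"dx":0,"dy":-0.001,"dz":0.15,"twist":0,"hand":0.3},
    {"dx":0,"dy":-0.001,"dz":0.185,"twist":0,"hand":0.3},
    {"dx":0,"dy":-0.001,"dz":0.195,"twist":0,"hand":0.3},
    {"dx":0,"dy":-0.001,"dz":0.195,"twist":0,"hand":0.3},
    {"dx":0,"dy":-0.001,"dz":0.195,"twist":0,"hand":0},
    {"dx":0,"dy":-0.001,"dz":0.195,"twist":0,"hand":0},
    {"dx":0,"dy":-0.001,"dz":0.195,"twist":0,"hand":0},
    {"dx":0,"dy":-0.001,"dz":0.195,"twist":0,"hand":0}
  ],
  "grip_force": 100
}}

```text
t: 53.88
ee_pos: [415.9, -60.5, 56.2]
orientation: [2.41, 2.01, 0.003]
force: [-2.0, 1.0, 6.0]
opening: 0.098
grip_force: 98.1
```

Emit:
{"fn": "servo_tool", "kwargs": {
  "series": [
    {"dx":0,"dy":0,"dz":-0.01,"twist":0,"hand":0},
    {"dx":0,"dy":0,"dz":-0.04,"twist":0,"hand":0},
    {"dx":0,"dy":0,"dz":-0.09,"twist":0,"hand":0},
    {"dx":0,"dy":0,"dz":-0.14,"twist":0,"hand":0},
    {"dx":0,"dy":0,"dz":-0.19,"twist":0,"hand":0},
    {"dx":0,"dy":0,"dz":-0.24,"twist":0,"hand":0},
    {"dx":0,"dy":0,"dz":-0.275,"twist":0,"hand":0},
    {"dx":0,"dy":0,"dz":-0.28,"twist":0,"hand":0},
    {"dx":0,"dy":0,"dz":-0.28,"twist":0,"hand":0}
  ]
}}

```text
t: 55.0
ee_pos: [413.7, -59.5, 332.6]
orientation: [-2.41, -2.011, 0.002]
force: [-0.9, 0.7, -7.0]
opening: 0.097
grip_force: 98.3
```

```bash
python3 -c "
from h import *
s=arm.observe();print(s['ee_pos'],s['force'],s['torque'],s['opening']);p,_=snap('wrist')
pp,W=cloud('wrist');z=np.load('wrist.npz');r=R.from_rotvec(z['ori']).as_matrix();X=(W-z['pos'])@r
q=pp.astype(int);m=(q[...,0]>150)&(X[...,2]<60)&(X[...,2]>20)&(abs(X[...,1])<20);k=X[m];print(len(k),np.polyfit(k[:,0],k[:,2],1),k[:,0].min(),k[:,0].max())
m=(q[...,0]>q[...,2]*2.2)&(X[...,2]<-20)&(abs(X[...,1])<20);k=X[m];print(len(k),np.polyfit(k[:,0],k[:,2],1),k.min(0),k.max(0))
print(tool([655.8,-72.8,s['ee_pos'][2]]))"
```

```text
[413.67299396 -59.54383499 332.59932465] [-0.91924817  0.74161972 -6.98782062] [0.06398954 0.0098975  0.03653437] 0.09710794737657862
6431 [-0.03193531 30.05000114] -92.6489166431933 51.13175770263434
4834 [ 1.19280026e-02 -2.87279554e+01] [-30.46327612 -19.88772596 -93.83553311] [ 30.52718972  17.34894852 -20.13260847]
(array([ 0.03026224,  0.2408474 , -0.00172952]), np.float64(-0.1799657179605703))
```

Emit:
{"fn": "servo_tool", "kwargs": {
  "series": [
    {"dx":0.005,"dy":0.03,"dz":0,"twist":-0.02,"hand":0},
    {"dx":0.012,"dy":0.075,"dz":0,"twist":-0.05,"hand":0},
    {"dx":0.018,"dy":0.125,"dz":0,"twist":-0.08,"hand":0},
    {"dx":0.024,"dy":0.175,"dz":0,"twist":-0.11,"hand":0},
    {"dx":0.03,"dy":0.22,"dz":0,"twist":-0.131,"hand":0},
    {"dx":0.03,"dy":0.24,"dz":0,"twist":-0.131,"hand":0},
    {"dx":0.03,"dy":0.241,"dz":0,"twist":-0.131,"hand":0},
    {"dx":0.03,"dy":0.241,"dz":0,"twist":-0.131,"hand":0}
  ]
}}

```text
t: 56.05
ee_pos: [655.9, -73.3, 332.2]
orientation: [-2.273, -2.164, 0.003]
force: [-0.1, 0.8, -5.7]
opening: 0.1
grip_force: 98.7
```

Emit:
{"fn": "servo_tool", "kwargs": {
  "series": [
    {"dx":0,"dy":0,"dz":0.03,"twist":0,"hand":0},
    {"dx":0,"dy":0,"dz":0.07,"twist":0,"hand":0},
    {"dx":0,"dy":0,"dz":0.11,"twist":0,"hand":0},
    {"dx":0,"dy":0,"dz":0.14,"twist":0,"hand":0},
    {"dx":0,"dy":0,"dz":0.15,"twist":0,"hand":0},
    {"dx":0,"dy":0,"dz":0.15,"twist":0,"hand":0}
  ]
}}

```text
t: 56.8
ee_pos: [656.4, -73.5, 184.4]
orientation: [-2.275, -2.166, 0.0]
force: [1.1, 0.0, -5.2]
opening: 0.097
grip_force: 98.6
```

```bash
python3 -c "
from h import *
s=arm.observe();print(s['ee_pos'],s['force'],tool([655.8,-72.8,170]));p,_=snap('wrist')
t,_=snap('scene');t=cv2.resize(t[150:315,150:370],(640,480),interpolation=cv2.INTER_CUBIC)
cv2.imwrite('pics/b2.png',cv2.resize(np.hstack([p,t]),(800,300))[:,:,::-1])"
```

```text
[656.44703574 -73.45815678 184.38596687] [ 1.10041308  0.04438638 -5.18732098] (array([ 0.00062382, -0.00067126,  0.01438639]), np.float64(-0.04907055255155854))
```

View pics/b2.png

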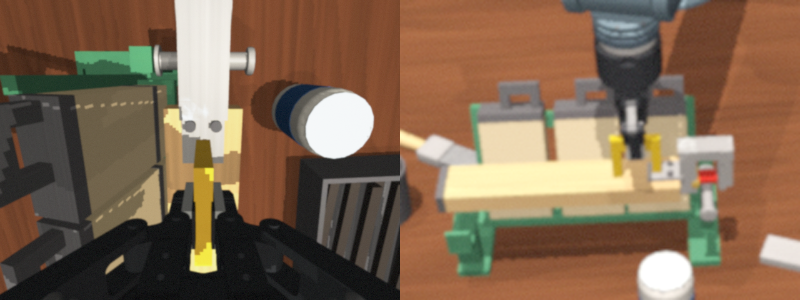

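```bash
python3 -c "
from h import *
z=np.load('wrist.npz');r=R.from_rotvec(z['ori']).as_matrix()
for x in (162,246):
    P=np.array([*atz('wrist',x*1.6,61*1.6,115,z['pos'],z['ori']),115]);print((r.T@(P-z['pos'])).round(1))
s=z['p'][60:140,230:420];cv2.imwrite('pics/b3.png',cv2.resize(s[:,:,::-1],None,fx=4,fy=4))"
```

```text
[ 84.3 -33.7  69.4]
[84.3 34.6 69.4]
```

View pics/b3.png

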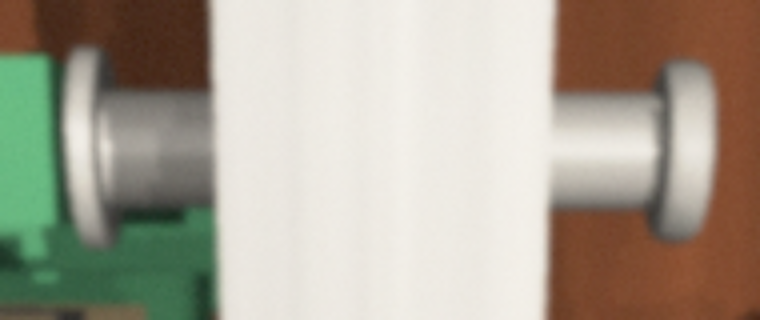

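The crop shows the pin centred under the hook, at bar x 84.3 and y≈0. I'll push down in stages.

Emit:
{"fn": "servo_tool", "kwargs": {
  "series": [
    {"dx":0,"dy":0,"dz":0.012,"twist":0,"hand":0},
    {"dx":0,"dy":0,"dz":0.022,"twist":0,"hand":0},
    {"dx":0,"dy":0,"dz":0.028,"twist":0,"hand":0},
    {"dx":0,"dy":0,"dz":0.032,"twist":0,"hand":0},
    {"dx":0,"dy":0,"dz":0.036,"twist":0,"hand":0},
    {"dx":0,"dy":0,"dz":0.04,"twist":0,"hand":0},
    {"dx":0,"dy":0,"dz":0.04,"twist":0,"hand":0}
  ]
}}

```text
t: 57.78
ee_pos: [656.6, -73.8, 143.2]
orientation: [-2.275, -2.166, 0.001]
force: [1.4, -3.9, -3.2]
opening: 0.102
grip_force: 99.1
```

Emit:
{"fn": "servo_tool", "kwargs": {
  "series": [
    {"dx":0,"dy":0,"dz":0.004,"twist":0,"hand":0},
    {"dx":0,"dy":0,"dz":0.008,"twist":0,"hand":0},
    {"dx":0,"dy":0,"dz":0.011,"twist":0,"hand":0},
    {"dx":0,"dy":0,"dz":0.011,"twist":0,"hand":0}
  ]
}}

```text
t: 58.28
ee_pos: [656.2, -73.1, 132.1]
orientation: [-2.274, -2.165, 0.001]
force: [-0.7, -2.7, -5.4]
opening: 0.097
grip_force: 98.8
```

Emit:
{"fn": "servo_tool", "kwargs": {
  "series": [
    {"dx":0,"dy":0,"dz":0.003,"twist":0,"hand":0},
    {"dx":0,"dy":0,"dz":0.005,"twist":0,"hand":0},
    {"dx":0,"dy":0,"dz":0.007,"twist":0,"hand":0},
    {"dx":0,"dy":0,"dz":0.008,"twist":0,"hand":0},
    {"dx":0,"dy":0,"dz":0.009,"twist":0,"hand":0},
    {"dx":0,"dy":0,"dz":0.009,"twist":0,"hand":0}
  ]
}}

```text
t: 59.02
ee_pos: [657.2, -73.1, 125.3]
orientation: [2.275, 2.166, 0.001]
force: [-3.5, 3.1, 2.2]
opening: 0.092
grip_force: 100.4
```

Emit:
{"fn": "servo_tool", "kwargs": {
  "series": [
    {"dx":0,"dy":0,"dz":0.001,"twist":0,"hand":0},
    {"dx":0,"dy":0,"dz":0.002,"twist":0,"hand":0},
    {"dx":0,"dy":0,"dz":0.002,"twist":0,"hand":0},
    {"dx":0,"dy":0,"dz":0.002,"twist":0,"hand":0}
  ]
}}

```text
t: 59.52
ee_pos: [657.3, -73.1, 125.2]
orientation: [2.275, 2.167, 0.001]
force: [-9.1, 4.1, 11.2]
opening: 0.098
grip_force: 101.9
```

```bash
python3 -c "
from h import *
s=arm.observe();print(s['ee_pos'],s['force']);p,_=snap('wrist')
t,d=snap('scene');t=t[180:290,260:350];cv2.imwrite('pics/b4.png',cv2.resize(t[:,:,::-1],None,fx=5,fy=5,interpolation=cv2.INTER_CUBIC))"
```

```text
[657.31986712 -73.14465773 125.18901302] [-9.14542099  4.1034201  11.21703631]
```

View pics/b4.png

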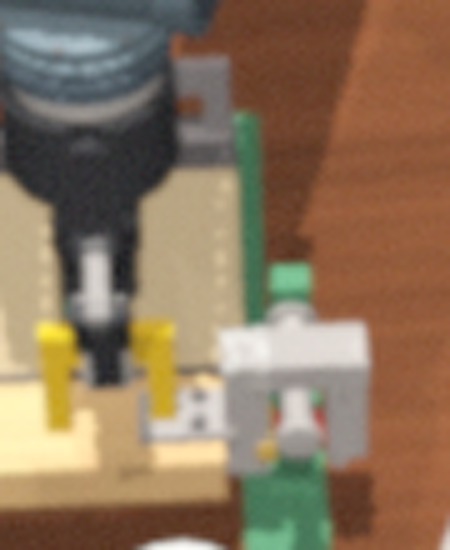

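Emit:
{"fn": "servo_tool", "kwargs": {
  "series": [
    {"dx":0,"dy":0,"dz":0.001,"twist":0,"hand":0},
    {"dx":0,"dy":0,"dz":0.002,"twist":0,"hand":0},
    {"dx":0,"dy":0,"dz":0.002,"twist":0,"hand":0}
  ]
}}

```text
t: 60.0
ee_pos: [657.5, -73.2, 125.2]
orientation: [2.274, 2.167, 0.001]
force: [-14.2, 5.2, 19.9]
opening: 0.095
grip_force: 103.3
```

Emit:
{"fn": "servo_tool", "kwargs": {
  "series": [
    {"dx":0,"dy":0,"dz":-0.004,"twist":0,"hand":0},
    {"dx":0,"dy":0,"dz":-0.004,"twist":0,"hand":0.13},
    {"dx":0,"dy":0,"dz":-0.004,"twist":0,"hand":0.25},
    {"dx":0,"dy":0,"dz":-0.004,"twist":0,"hand":0.3},
    {"dx":0,"dy":0,"dz":-0.02,"twist":0,"hand":0.3},
    {"dx":0,"dy":0,"dz":-0.06,"twist":0,"hand":0.3},
    {"dx":0,"dy":0,"dz":-0.12,"twist":0,"hand":0.3},
    {"dx":0,"dy":0,"dz":-0.18,"twist":0,"hand":0.3},
    {"dx":0,"dy":0,"dz":-0.23,"twist":0,"hand":0.3},
    {"dx":0,"dy":0,"dz":-0.24,"twist":0,"hand":0.3}
  ]
}}

```text
t: 61.25
ee_pos: [658.3, -73.9, 367.6]
orientation: [2.268, 2.16, 0.008]
force: [-0.0, -0.4, -0.1]
opening: 0.303
grip_force: 0.0
```

```bash
python3 -c "
from h import *
s=arm.observe();print(s['ee_pos'],s['force'],s['t']);p,_=snap('wrist');_,W=cloud('wrist');S=tostand(W)
for n,b in dict(hook=(-86,-62,-182,-122),board=(-98,-50,-95,-60),board2=(-95,-52,10,60),heel=(-95,-52,100,165)).items():
    k=S[(S[...,0]>b[0])&(S[...,0]<b[1])&(S[...,1]>b[2])&(S[...,1]<b[3])&(S[...,2]>60)&(S[...,2]<160)]
    print(n,len(k),np.percentile(k[:,2],[10,50,90]).round(1) if len(k) else '')
stand()
t,d=snap('scene');t=t[180:310,160:350]
cv2.imwrite('pics/b5.png',cv2.resize(t[:,:,::-1],None,fx=4.2,fy=4.2,interpolation=cv2.INTER_CUBIC))"
```

```text
[658.34212999 -73.88804922 367.55767378] [-0.0133882  -0.43390828 -0.09095818] 61.25
hook 1884 [136.7 137.7 138.7]
board 1554 [ 92.9  94.6 153.9]
board2 1522 [92.7 93.6 94.6]
heel 1649 [92.6 93.6 94.6]
-130 548 lean 0.083 front x at z100 -3.5 handle 107 [  30.7 -127.3  216.8]
-120 501 lean 0.266 front x at z100 -17.0 handle 244 [  30.7 -120.3  216.7]
-110 483 lean 0.266 front x at z100 -17.0 handle 240 [  30.7 -110.1  216.7]
-100 479 lean 0.267 front x at z100 -17.0 handle 230 [  30.7 -100.1  216.9]
-90 460 lean 0.266 front x at z100 -17.0 handle 224 [ 30.7 -89.8 216.8]
-80 454 lean 0.266 front x at z100 -16.9 handle 120 [ 31.  -82.2 216.9]
-70 444 lean 0.267 front x at z100 -16.9 handle 0 
-60 437 lean 0.267 front x at z100 -16.9 handle 0 
-50 472 lean 0.282 front x at z100 -14.2 handle 0 
-40 449 lean 0.296 front x at z100 -18.8 handle 192 [ 32.3 -39.7 216.4]
-30 424 lean 0.294 front x at z100 -18.9 handle 185 [ 32.4 -30.  216.8]
-20 414 lean 0.294 front x at z100 -18.9 handle 181 [ 32.6 -19.9 216.6]
-10 416 lean 0.294 front x at z100 -18.8 handle 178 [ 32.1 -10.  216.7]
0 405 lean 0.294 front x at z100 -18.8 handle 172 [ 3.220e+01 -2.000e-01  2.167e+02]
10 388 lean 0.294 front x at z100 -18.8 handle 27 [ 33.9   5.8 216.2]
20 389 lean 0.295 front x at z100 -18.8 handle 0 
30 359 lean 0.294 front x at z100 -18.8 handle 0 
50 691 lean 0.319 front x at z100 -11.5 handle 11 [ 28.1  52.  213.9]
60 48 lean 0.279 front x at z100 -17.5 handle 4
```

View pics/b5.png

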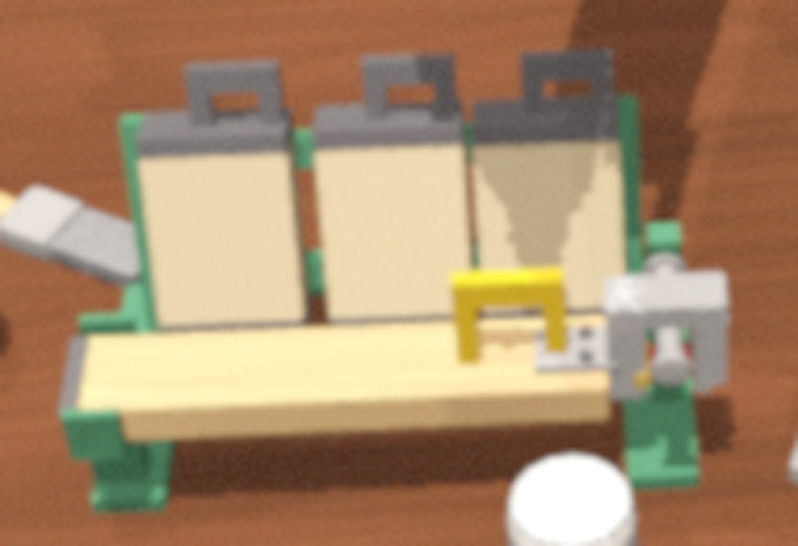

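I've now viewed more pictures than the limit of 14 allows, so the last latch check will be numbers only.

```bash
python3 -c "
from h import *
p,W=cloud('scene');q=p.astype(int)
m=(q[...,0]>110)&(q[...,0]>2*q[...,1])&(q[...,0]>2*q[...,2]);m[:235]=0;m[285:]=0;m[:,:300]=0;m[:,345:]=0
K,M=T('scene');Mi=np.linalg.inv(M)
for v,uu in zip(*np.nonzero(m)): print(v,uu,q[v,uu],tostand(W[v,uu]).round(0))
Z=np.array([0,0,1])
for n,(y,z) in dict(pivot=(-142,83.5),tip_shut=(-165,83.5),tip_half=(-158,100),tip_open=(-144,106),pin=(-155,115)).items():
    w=O-74*u+y*v+z*Z; c=Mi[:3,:3]@w+Mi[:3,3]; print(n,(K@c/c[2])[:2].round(1))
S=tostand(W)
for y0 in range(50,135,10):
    k=S[(abs(S[...,1]-y0)<5)&(S[...,0]<25)&(S[...,0]>-45)&(S[...,2]>100)&(S[...,2]<170)];f=np.polyfit(k[:,2],k[:,0],1);print(y0,len(k),np.arctan(f[0]).round(3),np.polyval(f,100).round(1))
"
```

```text
pivot [314.3 265.3]
tip_shut [324.3 264.8]
tip_half [321.2 259.9]
tip_open [315.  258.3]
pin [319.8 255.3]
50 99 0.258 -10.2
60 120 0.281 -18.4
70 121 0.299 -18.9
80 121 0.274 -17.8
90 124 0.286 -18.4
100 121 0.281 -18.5
110 117 0.263 -17.8
120 122 0.293 -18.8
130 68 0.26 -18.2
```

```bash
python3 -c "
from h import *
q=np.load('scene.npz')['p'].astype(int)
print('cols 308..331');d=(q[...,0]-(q[...,1]+q[...,2])//2)
for v in range(252,276): print(v,d[v,308:332], )"
```

```text
cols 308..331
252 [ 7  6  6  7  8  8  9  9  9 10  9 10  9  9 10  9 10  9  9  9  9  9  9 10]
253 [ 8  7  6  6  6  6  8 10  7  8  9  8  9 10  9 10  9 10  9  8 10  8  9 11]
254 [8 8 7 6 7 7 7 8 8 7 8 8 8 9 8 7 7 7 9 9 7 8 8 8]
255 [10 10  8  8  9  9  8  7  8  7  8  7  5  6  6  7  9  7  9  8  7  9  8 10]
256 [ 9  9  9 10  7  8  8  7  7  6  6  6  7  7  6  7  8  8  8  7  7  8  8  9]
257 [10  9  9  8  7  6  5  4  6  7  8  7  8  6  2  4  8  8  6  7  8  8  8  9]
258 [ 9  9  8 10  6  3 -5 -2  5  9  9  8  8  5 -6 -6  7  9  8  8  8  8  8 10]
259 [  9  10   8   9   7   1 -11  -8   5   8   9   9   9   3 -11 -14   7   7
   8   7   6   7   6  10]
260 [ 9  9  8  7  7  8  0 -7  6  9  9  9  9  5 -4 -7  7  8  7  8  8  9  8 10]
261 [ 8  8  9  8 10 19 28 16 10 10  9  9  9  9  9 20 18  9  8 10  7  6  6 10]
262 [ 7  6  7  7 11 30 56 51 23 10 10 10 10 11 26 56 42 15  8  8  7  5  9 10]
263 [ 7  7  8  7 11 32 70 70 31 12  9 10  8 12 30 64 49 16  7  9  8  8  9 11]
264 [ 7  7  7  7 13 33 67 58 26 11  9 10  9 12 24 49 46 17  8  7  8  8  7 11]
265 [ 8  7  8  7 13 34 56 41 18 10  9 11 11 11 16 30 35 17  9  7  7  7 
[... 236 characters left out ...]
 10]
269 [ 5 11 24 46 60 64 59 31 11  8  8  9  8  8  7  6 11 12  9  5  7  7  8 10]
270 [  7  11  28  53  66  70  59  29   5   5   7   7   7   6  -1 -11  -8   5
   7   7   8   9  13  16]
271 [  8   9  24  45  58  58  41  11  -7  -4  -3  -1  -1  -5 -14 -28 -15   5
   9   9  11  20  34  40]
272 [  8   9  14  26  32  25   5 -13 -21 -18 -15 -15 -17 -19 -29 -30 -13  10
  16  17  22  42  59  69]
273 [  7   8   8  12  12   6 -13 -24 -27 -28 -25 -25 -25 -26 -30 -28  -7  25
  37  34  39  60  75  77]
274 [  7   0  -3  -1  -4 -12 -20 -26 -26 -26 -24 -27 -25 -29 -29 -29  -6  30
  47  47  52  58  67  66]
275 [  5 -13 -18 -19 -17 -24 -27 -31 -31 -29 -30 -26 -30 -30 -32 -31 -11  20
  43  50  48  52  54  54]
```

The red tongue lies level below the pin and spans the mouth: red at rows 261–265 on both sides of the pin, against a prediction of 265 for shut. Handing in.

```bash
python3 -c "
from workcell import arm
print(arm.job_done())"
```

```text
the job is handed in; nothing more can be done
None
```

The job is handed in, with no verdict returned: all three slabs lean on the stand at about 0.27–0.29 rad and the keeper bar is seated with its latch reading shut in the camera images, but I viewed 17 pictures, over the limit of 14.

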